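Pack the measured bars and square up the next sample

ROBOT

A 6-joint arm with a two-finger parallel gripper is mounted at the origin on the work surface. World frame = base frame: x ahead of the robot, y to its left, z up, the work surface at z = 0. Lengths are in mm, angles in rad, forces in N, time in s.
With the tool pointing down it reaches from about 300 to 775 mm from the base axis. Payload 14.6 kg.
Tool frame: the origin (TCP) lies midway between the tips of the shut fingers; the grasp point (between the pads) lies manip.grasp_offset behind it (manip.grasp_offset is the distance from the TCP to the grasp point, in mm); z points along the fingers, y is the direction in which the jaws open and shut (so a half turn about z gives the same grasp; the last joint's range is limited). The gripper opens to 94 mm and grips with 3 to 60 N. Pads are 16 mm wide; open, the fingers measure 119 mm over their backs; the gripper's body (75 mm by 177 mm) begins 78 mm behind the grasp point.
Start: joints at [1.058, 0.3, 1.521, -0, 1.321, -0.067], TCP at [237.145, 496.237, 205.446] pointing down, gripper open.
Joint ranges: [-3.03, 3.03], [-0.79, 2.21], [0.23, 2.52], [-1.04, 4.18], [0, 3.07], [-2.55, 2.55]. Speed limits (rad/s): [2.22, 2.22, 2.57, 3.14, 3.14, 3.14].

INTERFACE

Orientations are given as [roll, pitch, yaw] about the fixed x, y, z axes, in that order (R = Rz(yaw) Ry(pitch) Rx(roll)).
In Python, from cell import monitor, vision, order, manip gives the robot as it stands.
- The arm moves only by the shell command python3 -m jog 'ROWS' [FORCE]. ROWS is JSON, a list of rows, each a list of 7 numbers: the shift along the tool's x, y, z in cm, then the turn, a rotation vector about the tool's x, y, z in rad, then the opening in per cent of the stroke, from 0 (shut) to 100 (fully open). In form: [[tx, ty, tz, rx, ry, rz, jaw], ...]. A call has 1 to 8 rows; each row shifts and turns the commanded pose from where the row before left it, along the tool's axes as they then stand; what a row does not reach is not made up. A row lasts 1/10 s, in which the tool goes at most 50 mm and 8.59 degrees, less where a joint would pass 70% of its speed; a pose out of reach is approached as far as the arm can. A call is refused whole if a number of a shift passes 5 or a number of a turn 0.15, either way. A call with a gripper value outside its range is refused whole. The fingers move at their own pace and stop on an object; FORCE is the grip in N (left out, the last holds). Time passes only in rows, so rows that do not move let the fingers close. It gives the time, the measured TCP pose, the force and the opening at its end, in the units of the state.
- monitor.read_state(): the state, without advancing time (a new reading comes with each control period).
- vision.camera(name): name is "scene" or "side" or "wrist"; returns a dict with "color" (480x640x3 uint8, blue, green, red), "fx", "fy", "cx", "cy" (pixels), "cam_to_world" (4x4, takes a point from camera to world coordinates); the wrist camera has in their place "tool_from_camera" (4x4, takes a point from camera to tool coordinates, whose origin is the TCP and whose axes are the flange's). Camera axes: x right, y down, z forward; pixel columns grow to the right and rows downward; lengths in mm; the calibration is good to about 2 mm. A picture is of the moment at which its call begins: read the wrist's pose just before it. There is no depth.
- order.sign_off(): hands the job in, once; it reports no verdict.
The state is a dict: "clock": time; "joints": joint angles; "qd": joint speeds; "effort": joint torques, N m; "eef_pos": TCP position; "eef_rot": TCP orientation; "wrist_force": force on the tool from outside, world axes, zero at the start; "moment": the same for the moment, N m; "finger_gap": finger opening in mm.
Only numpy, scipy, OpenCV 4.12 (cv2) and the standard library are available. Lean on these libraries where they do the work, as an engineer would, in place of code of your own. Each camera call takes 0.05 s, during which the arm holds its last target.

TASK

Pack up the measured samples: lay each long aluminium bar flat in a lane of its own in the grey case, including the one now lying across the ribs, so that all sit below the fill line, and then put the lid on the case fully home. Get the next sample ready as well: the wide block on the small granite plate goes square and flush into the corner of the two steel fences, turned the way it roughly lies now. Leave the other things on the bench where they are.

Things in the scene. Friction and masses are not known exactly. Their poses are not given: they have to be found in the camera images.
- case: grey open case, fixed, 140 (x) x 210 (y) x 54 mm tall, walls and floor 5. Origin: centre of its underside. Three ribs along x, 8 wide, tops 16 mm up, at y = -52, 0, +52 leave four lanes, each 130 x 44, centres at x = 0, y = -76, -26, +26, +76. Fill line: white line inside, 43 mm up. A bar on a lane's floor tops out at 39; one resting on a rib is above the line and keeps the lid off
- lid_handle (a point): loose grey lid 144 (x) x 214 (y) mm, 0.3 kg, starts right way up on the bench on its plug, which is 122 x 192, 10 deep and enters the case's mouth (130 x 200). Point: centre of its black grip bar (90 along y, 16 wide, 16 tall, 16 clear below), 40 mm above the plug's underside. Fully home: point over the case's centre, 84 mm above its origin, lid's y along the case's y (either way)
- bar0_mid (a point): a plain aluminium bar, 110 long x 26 wide x 34 tall as it lies, 0.26 kg. The point is its centre, half-way up; its x axis runs along its length. It starts inside the case, lying crosswise on top of the ribs.
- bar1_mid (a point): a plain aluminium bar, 110 long x 26 wide x 34 tall as it lies, 0.26 kg. The point is its centre, half-way up; its x axis runs along its length. It starts lying on the bench; in some starts it is absent.
- bar2_mid (a point): a plain aluminium bar, 110 long x 26 wide x 34 tall as it lies, 0.26 kg. The point is its centre, half-way up; its x axis runs along its length. It starts lying on the bench; in some starts it is absent.
- bar3_mid (a point): a plain aluminium bar, 110 long x 26 wide x 34 tall as it lies, 0.26 kg. The point is its centre, half-way up; its x axis runs along its length. It starts lying on the bench; in some starts it is absent.
- stage: black granite plate, fixed, 180 x 180 x 20 mm, with two steel fences 14 thick standing 22 mm above the granite: back fence along its +x edge, inner face at x = +76; side fence along its +y edge, inner face at y = +76. Origin: centre of its underside; z up. The -x and -y edges are open
- block_mid (a point): loose aluminium block, 90 (x) x 60 (y) x 30 mm tall, about 0.4 kg, a dark disc and four dots on top; starts askew on the granite, clear of the fences. Point: its centre. Flush in the corner it is at x = +31, y = +46, z = +35 mm in the granite plate's frame, x axis parallel to the plate's (either way round)
- vblock: bystander: dark steel V-block 60 x 50 x 44 mm, loose; origin centre of its underside
- bottle: bystander: white closed bottle, 60 mm across, 160 tall, loose; origin centre of its underside
- caliper: bystander: caliper lying flat, 220 mm long (y), loose; origin centre of its underside
- square: bystander: steel try square lying flat, stock 100 mm along y, blade 100 mm to -x, loose; origin under the middle of the stock
Mind the look-alikes: they are no part of the job. What is shaped like the part that bears bar3_mid but brown or pink is not meant. Leave any turquoise look-alike of the part that bears block_mid alone.

How it is judged (in metres and radians):
On the way, in this order (a step that is already met when the one before it is completed fails the run):
1. every bar lies in a lane of the case, below the fill line (x of bar0_mid in the frame of case between -0.06 and 0.06 m and y of bar0_mid in the frame of case between -0.095 and 0.095 m and z of bar0_mid in the frame of case between 0.01 and 0.026 m and x of bar1_mid in the frame of case between -0.06 and 0.06 m and y of bar1_mid in the frame of case between -0.095 and 0.095 m and z of bar1_mid in the frame of case between 0.01 and 0.026 m and x of bar2_mid in the frame of case between -0.06 and 0.06 m and y of bar2_mid in the frame of case between -0.095 and 0.095 m and z of bar2_mid in the frame of case between 0.01 and 0.026 m and x of bar3_mid in the frame of case between -0.06 and 0.06 m and y of bar3_mid in the frame of case between -0.095 and 0.095 m and z of bar3_mid in the frame of case between 0.01 and 0.026 m), for 0.2 s.
2. the lid is seated on the case over the bars (x of lid_handle in the frame of case between -0.007 and 0.007 m and y of lid_handle in the frame of case between -0.007 and 0.007 m and z of lid_handle in the frame of case between 0.08 and 0.0865 m and angle between lid_handle's own z axis and vertical below 0.03 rad), for 0.2 s.
At the end, for the whole second after the job is handed in: every bar lies on the floor of a lane (centre under 26 mm above the case's underside); the lid is home (grip bar within 7 mm of centre, 80 to 86.5 mm up, tilt under 0.03 rad); the block lies flat on the granite, each face within 3 mm of its fence and square to 0.03 rad; lid and block at rest (all of step 1 and all of step 2 and x of block_mid in the frame of stage between 0.028 and 0.0335 m and y of block_mid in the frame of stage between 0.043 and 0.0485 m and z of block_mid in the frame of stage between 0.032 and 0.038 m and angle between the x axis of block_mid and the x axis of stage, either way round below 0.03 rad and linear speed of each of lid, block below 0.02 m/s); the robot touches nothing.
It fails at once if a bystander (V-block, bottle, caliper, try square) is moved more than 40 mm or the bottle is tipped (distance of any of vblock, bottle, caliper, square from where it was at the start of the episode above 0.04 m or angle between bottle's own z axis and vertical above 0.5 rad).
Of bar1, bar2, bar3 only 2 to 3 are there at a start; the rules pass over those that are not, and their reading is None.
At some moment in a run one of block, lid may be knocked a few centimetres aside while the robot is not near it.
Once in a run the grip may slacken for a moment while it holds something.
It also fails if it takes over 210 s, if anything falls off the work surface, if the arm or the gripper's body presses on something with over 40 N, if the wrist force passes 120 N, or if a joint passes its speed limit or range.

## Working session

There is one attempt and no reset: what is moved stays moved. The work goes in short steps, Python scripts to look and compute and a shell command to move; the robot and the scene stay as the last step left them, time stands still between calls to the robot, and variables do not carry over. Pictures are saved under pics/ and viewed, and the job is handed in when it is done.

```bash
ls -la; mkdir -p pics
python3 - <<'E'
from cell import monitor, vision, order, manip
import cv2
print(monitor.read_state(), manip.grasp_offset)
for n in ["scene","side","wrist"]:
    c=vision.camera(n); cv2.imwrite(f"pics/{n}0.png",c["color"])
    print(n,{k:(v.round(4).tolist() if hasattr(v,'round') and hasattr(v,'tolist') else v) for k,v in c.items() if k!="color"})
E
```

```text
total 12
drwxr-xr-x  3 agent agent 4096 Dec  6 06:56 .
drwxr-xr-x 23 root  root  4096 Dec  6 06:56 ..
drwxr-xr-x  2 agent agent 4096 Dec  6 06:56 pics
{'clock': 0.0, 'joints': array([ 1.05838984e+00,  3.00480927e-01,  1.52158301e+00, -1.91763797e-05,
        1.32070111e+00, -6.65976757e-02]), 'qd': array([-5.06240479e-04, -7.48199027e-04,  1.75291286e-03, -3.83846284e-04,
        9.25791804e-06,  5.34777223e-04]), 'effort': array([-6.82672344e-04, -5.31815636e+01, -3.52731371e+01,  7.06981332e-02,
        2.45117967e-02, -6.34470712e-05]), 'eef_pos': array([237.02921687, 496.01004291, 204.88012369]), 'eef_rot': array([-3.14042162e+00, -5.94881889e-05,  2.69578856e+00]), 'wrist_force': array([-0.5024203 , -0.08787355,  0.2195281 ]), 'moment': array([0.02976167, 0.03777646, 0.04046438]), 'finger_gap': 94.11050975673209} 18.8
scene {'fx': 490.7985124959022, 'fy': 490.7985124959022, 'cx': 307.85442197743487, 'cy': 244.11181741978817, 'cam_to_world': [[-0.6475, 0.5441, -0.5335, 1241.6119], [0.762, 0.4618, -0.4539, 574.798], [-0.0006, -0.7005, -0.7136, 1008.9678], [0.0, 0.0, 0.0, 1.0]]}
side {'fx': 461.87401245825816, 'fy': 461.87401245825816, 'cx': 312.3584531752327, 'cy': 243.24442394462613, 'cam_to_world': [[0.9715, -0.1323, 0.1968, 306.7839], [-0.2371, -0.5511, 0.8001, -983.1289], [0.0026, -0.8239, -0.5667, 743.9981], [0.0, 0.0, 0.0, 1.0]]}
wrist {'fx': 419.9963937362484, 'fy': 419.9963937362484, 'cx': 319.2158568070612, 'cy': 236.11631841807733, 'tool_from_camera': [[0.0002, -0.9709, -0.2393, 69.808], [1.0, 0.0002, 0.0003, -0.2456], [-0.0002, -0.2393, 0.9709, -178.3386], [0.0, 0.0, 0.0, 1.0]]}
```

View pics/scene0.png

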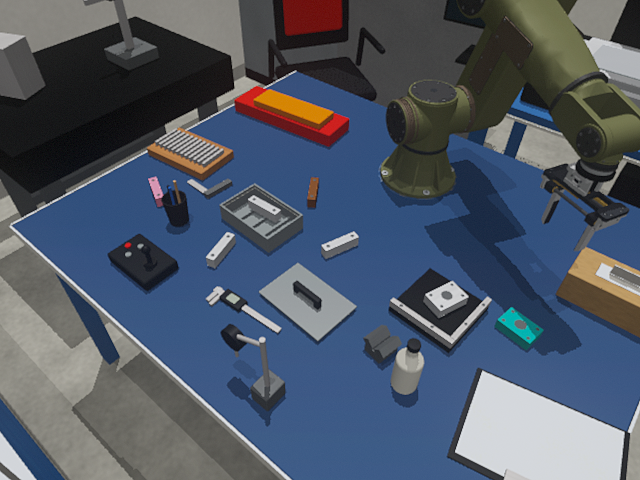

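View pics/side0.png

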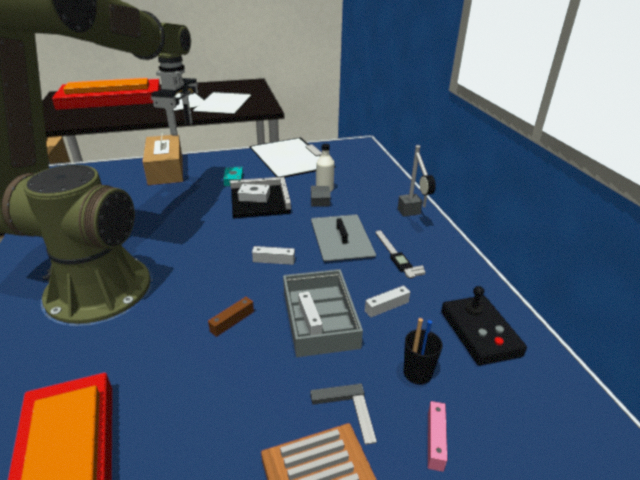

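View pics/wrist0.png

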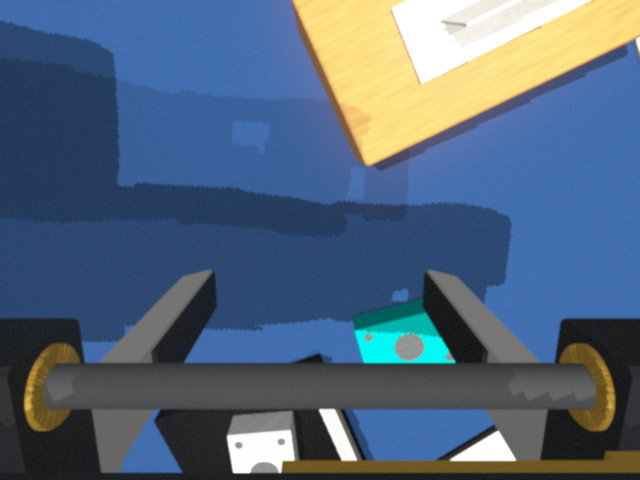

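The scene view shows the case at (262,215) with bar0 at (264,205). Two aluminium bars lie on the bench at (221,249) and (340,244). The brown (313,190) and pink (155,190) ones are look-alikes. The lid is at (307,298), the stage at (440,308) with the grey-white block at (446,297), and the turquoise decoy at (519,327). I'll enlarge the crops to confirm this and measure.

Run:
```python
import cv2
s=cv2.imread("pics/scene0.png"); d=cv2.imread("pics/side0.png")
def crop(im,x,y,w,h,k,n):
    cv2.imwrite(f"pics/{n}.png",cv2.resize(im[y:y+h,x:x+w],None,fx=k,fy=k,interpolation=cv2.INTER_CUBIC))
crop(s,200,170,160,110,5,"c_case"); crop(s,250,250,250,110,3.2,"c_st0")
crop(s,380,260,120,90,6,"c_stage"); crop(s,255,260,105,80,6,"c_lid")
crop(d,240,230,180,130,4.4,"d_case"); crop(d,225,165,160,100,5,"d_stage")
```

```text
(no output)
```

View pics/c_case.png

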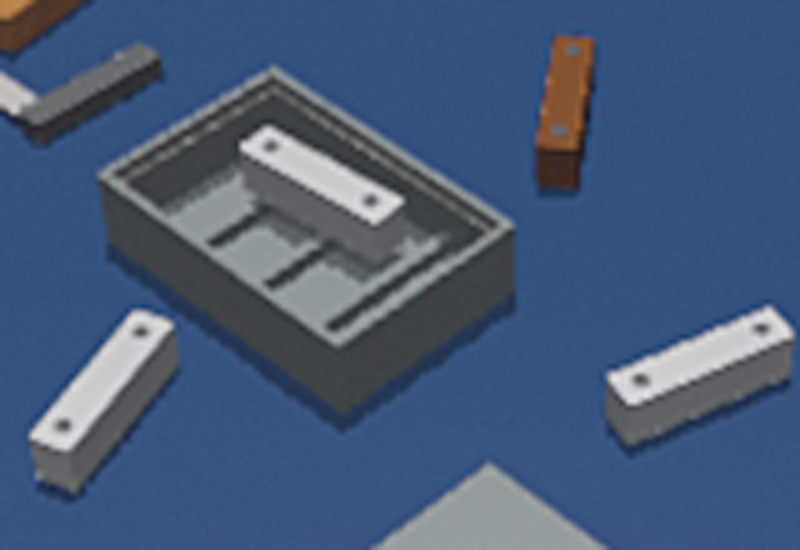

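View pics/c_stage.png

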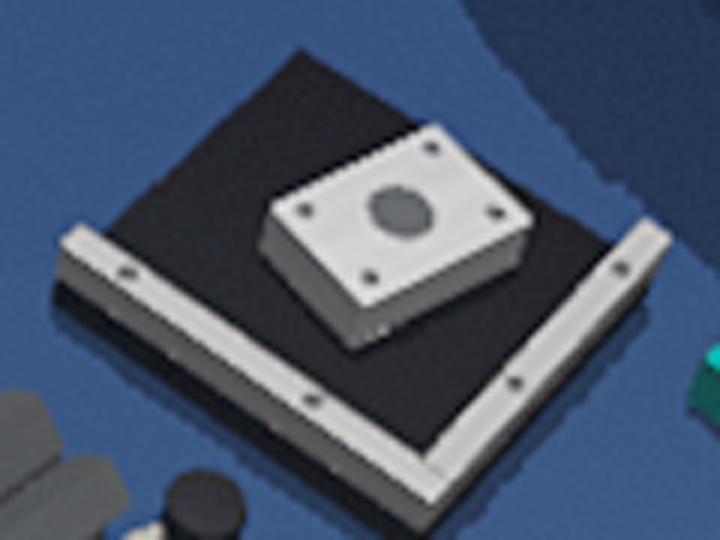

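View pics/c_lid.png

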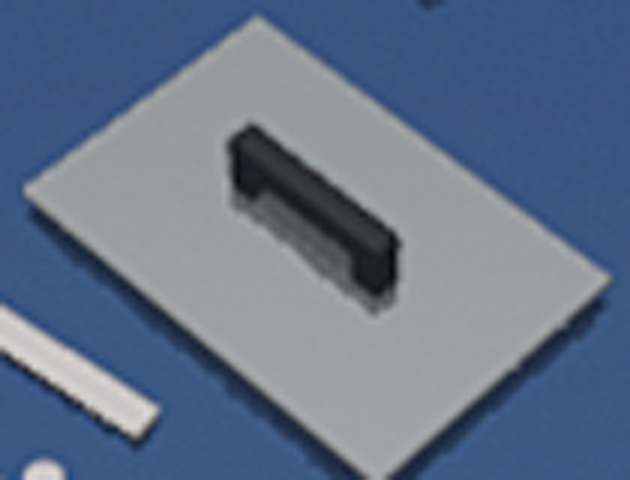

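View pics/d_case.png

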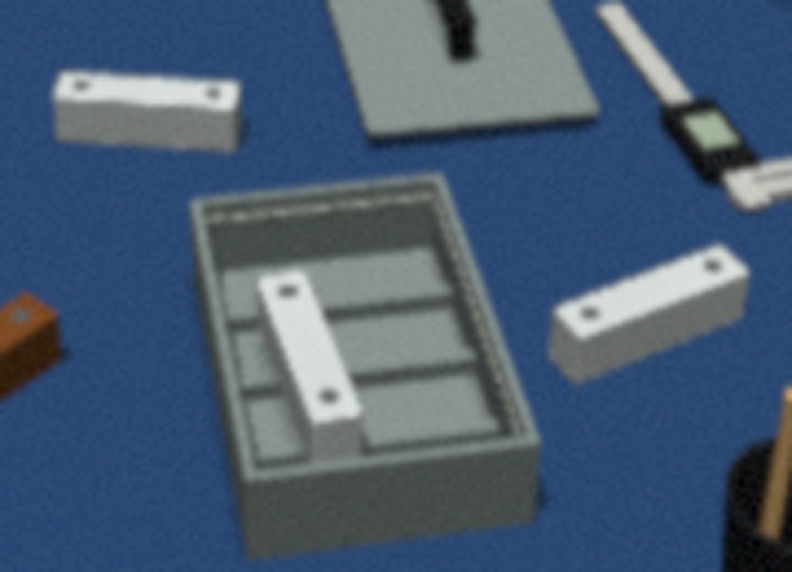

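View pics/d_stage.png

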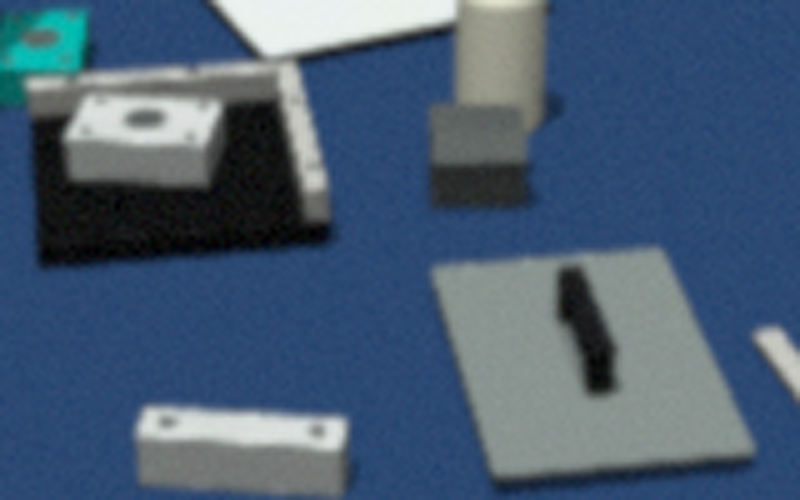

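```bash
cat > h.py <<'E'
import numpy as np, cv2
from cell import monitor, vision, manip
from scipy.spatial.transform import Rotation as R
def ray(c,T,uv,z):
    uv=np.atleast_2d(uv).astype(float)
    d=np.c_[(uv[:,0]-c["cx"])/c["fx"],(uv[:,1]-c["cy"])/c["fy"],np.ones(len(uv))]@T[:3,:3].T
    s=(z-T[2,3])/d[:,2]
    return (T[:3,3]+d*s[:,None])[:,:2]
def pose(st=None):
    st=st or monitor.read_state(); return np.array(st["eef_pos"]),R.from_euler('xyz',st["eef_rot"]).as_matrix()
def wristT(c,p,Rm):
    T=np.eye(4);T[:3,:3]=Rm;T[:3,3]=p
    return T@c["tool_from_camera"]
def proj(c,T,P):
    P=np.atleast_2d(P); q=(P-T[:3,3])@T[:3,:3]
    return np.c_[c["fx"]*q[:,0]/q[:,2]+c["cx"],c["fy"]*q[:,1]/q[:,2]+c["cy"]]
def rigid2(L,W): # local->world 2D fit
    L=np.array(L,float);W=np.array(W,float);a=L-L.mean(0);b=W-W.mean(0)
    th=np.arctan2((a[:,0]*b[:,1]-a[:,1]*b[:,0]).sum(),(a*b).sum())
    M=np.array([[np.cos(th),-np.sin(th)],[np.sin(th),np.cos(th)]])
    t=W.mean(0)-M@L.mean(0); r=W-(L@M.T+t)
    return t,th,np.sqrt((r**2).sum(1))
def tool(target_xyz_grasp,yaw,st=None):
    """shift in tool axes (cm) & rz to put grasp point at target, tool down w/ jaw axis y at world angle yaw"""
    st=st or monitor.read_state(); p,Rm=pose(st)
    g=p-Rm[:,2]*manip.grasp_offset
    ya=np.arctan2(Rm[1,1],Rm[0,1]); dy=(yaw-ya+np.pi/2)%np.pi-np.pi/2
    d=Rm.T@(np.array(target_xyz_grasp)-g)/10
    tilt=Rm.T@np.cross(Rm[:,2],[0,0,-1])
    print("t",round(st["clock"],2),"grasp",g.round(1),"shift_cm",d.round(2),"rz(tool)",round(-dy,3),"tilt",tilt.round(4),"j6",round(st["joints"][5],3),"gap",round(st["finger_gap"],1),"F",np.round(st["wrist_force"],1))
def grab(name,fn=None):
    pr=pose(); c=vision.camera(name)
    T=np.array(c["cam_to_world"]) if "cam_to_world" in c else wristT(c,*pr)
    if fn: cv2.imwrite(f"pics/{fn}.png",c["color"])
    return c,T
E
python3 - <<'E'
from h import *
S,TS=grab("scene");D,TD=grab("side")
s=lambda P,o,k:np.array(P)/k+np.array(o)
cs=ray(S,TS,s([(272,67),(100,178),(338,347),(514,225)],(200,170),5),54)
print("case",cs.round(1).tolist(), cs.mean(0))
cd=ray(D,TD,s([(192,200),(445,176),(537,441),(245,478)],(240,230),4.4),54)
print("case side",cd.round(1).tolist(), cd.mean(0))
L=[(-70,-105),(70,-105),(70,105),(-70,105)]
print(rigid2(L,cs)); 
print(rigid2([(-70,105),(70,105),(70,-105),(-70,-105)],cd))
def dots(n,a,b,z):
    for C,T,x in((S,TS,s(a,(200,170),5)),(D,TD,s(b,(240,230),4.4))):
        w=ray(C,T,x,z); d=w[1]-w[0]; print(n,w.mean(0).round(1),np.arctan2(d[1],d[0]).round(3),np.linalg.norm(d).round(1))
dots("bar0",[(270,146),(371,201)],[(288,290),(328,396)],50)
dots("A",[(142,331),(63,425)],[(591,314),(713,265)],34)
dots("B",[(642,379),(761,328)],[(82,86),(213,93)],34)
l=ray(S,TS,s([(258,15),(24,190),(380,480),(612,278)],(255,260),6),16)
print("lid",l.mean(0),rigid2([(-72,-107),(72,-107),(72,107),(-72,107)],l))
l=ray(D,TD,s([(432,267),(662,248),(755,455),(493,474)],(225,165),5),16)
print("lid side",l.mean(0),rigid2([(-72,107),(72,107),(72,-107),(-72,-107)],l))
f=ray(S,TS,s([(432,502),(60,243),(670,238),(425,450)],(380,260),6),42)
print("stage",rigid2([(90,90),(90,-90),(-90,90),(76,76)],f))
b=ray(S,TS,s([(432,147),(305,210),(371,277),(497,212),(401,213)],(380,260),6),50)
print("block",b.round(1).tolist(),b[:4].mean(0))
b=ray(D,TD,s([(100,101),(208,106),(193,134),(85,132),(146,119)],(225,165),5),50)
print("block side",b.round(1).tolist(),b[:4].mean(0))
E
```

```text
case [[433.8, -330.1], [574.1, -333.8], [585.5, -128.9], [447.1, -120.3]] [ 510.10637461 -228.29431879]
case side [[447.3, -125.1], [587.2, -136.9], [571.1, -341.8], [432.6, -332.6]] [ 509.56395656 -234.10802881]
(array([ 510.10637461, -228.29431879]), np.float64(-0.05472910426791839), array([1.08703837, 3.15464893, 1.65798714, 1.32440133]))
(array([ 509.56395656, -234.10802881]), np.float64(-0.07480511743815386), array([0.99484223, 2.29720115, 2.33709643, 1.192028  ]))
bar0 [ 483.7 -241.2] 1.608 80.4
bar0 [ 483.1 -245.3] -1.554 80.4
A [ 673.3 -226.7] 0.259 80.8
A [ 674.4 -231.7] 0.275 80.3
B [443.2  15.4] 2.806 79.5
B [445.2  11. ] -0.327 79.7
lid [649.01418289  68.94949318] (array([649.01418289,  68.94949318]), np.float64(-0.07203113368654235), array([1.18431805, 1.5250267 , 2.31344108, 1.86272163]))
lid side [649.85484529  61.33027049] (array([649.85484529,  61.33027049]), np.float64(-0.09000794410834106), array([0.72382133, 1.53108574, 2.220356  , 2.16060244]))
stage (array([451.9275835 , 337.04468105]), np.float64(-0.06769242944764957), array([0.84140488, 0.97502326, 2.32081773, 3.75226665]))
block [[397.6, 336.0], [461.9, 312.5], [474.9, 350.7], [411.4, 373.6], [437.6, 343.6]] [436.45382815 343.16090389]
block side [[414.2, 370.1], [481.2, 346.9], [465.9, 311.4], [399.9, 329.9], [439.8, 338.4]] [440.30346979 339.57473645]
```

```bash
python3 -c "
from h import *
tool((390,-130,224),1.5)"
```

```text
t 0.25 grasp [237.1 496.2 224. ] shift_cm [-4.08e+01 -4.99e+01  2.00e-02] rz(tool) -0.375 tilt [-0.0005 -0.0001 -0.    ] j6 -0.067 gap 94.3 F [-0.6 -0.2  0.4]
```

```bash
python3 -m jog '[[-2.9,-3.5,0,0,0,0,100],[-2.9,-3.5,0,0,0,0,100],[-2.9,-3.6,0,0,0,0,100],[-2.9,-3.6,0,0,0,0,100],[-2.9,-3.6,0,0,0,0,100],[-2.9,-3.6,0,0,0,0,100],[-2.9,-3.6,0,0,0,0,100],[-2.9,-3.6,0,0,0,0,100]]' 25
python3 -m jog '[[-2.9,-3.6,0,0,0,0,100],[-2.9,-3.6,0,0,0,0,100],[-2.9,-3.6,0,0,0,0,100],[-2.9,-3.6,0,0,0,0,100],[-2.9,-3.5,0,0,0,0,100],[-2.9,-3.5,0,0,0,0,100],[0,0,0,0,0,0.15,100],[0,0,0,0,0,0.15,100]]'
python3 -m jog '[[0,0,0,0,0,0.15,100],[0,0,0,0,0,0.15,100],[0,0,0,0,0,0.15,100],[0,0,0,0,0,0.15,100],[0,0,0,0,0,0.15,100],[0,0,0,0,0,0.15,100],[0,0,0,0,0,0.15,100],[0,0,0,0,0,0.15,100]]'
python3 -m jog '[[0,0,0,0,0,0.15,100],[0,0,0,0,0,0.15,100],[0,0,0,0,0,0.15,100],[0,0,0,0,0,0.15,100],[0,0,0,0,0,0.15,100],[0,0,0,0,0,0.15,100],[0,0,0,0,0,0.15,100],[0,0,0,0,0,0.15,100]]'
python3 -m jog '[[0,0,0,0,0,0.06,100],[0,0,0,0,0,0,100]]'
python3 -c "
from h import *
tool((390,-130,224),1.5)
c,T=grab('wrist','w1')"
```

```text
clock: 1.05
eef_pos: [323.1, 136.5, 205.6]
eef_rot: [3.141, 0.001, 2.696]
wrist_force: [1.3, 0.8, 0.8]
finger_gap: 93.9
clock: 1.85
eef_pos: [387.7, -131.1, 205.1]
eef_rot: [-3.141, -0.001, 2.388]
wrist_force: [0.1, 1.2, -0.4]
finger_gap: 93.8
clock: 2.65
eef_pos: [387.8, -129.9, 205.4]
eef_rot: [-3.142, 0.0, 1.19]
wrist_force: [0.7, 0.2, -0.9]
finger_gap: 93.6
clock: 3.45
eef_pos: [387.8, -129.9, 205.4]
eef_rot: [-3.142, 0.0, -0.01]
wrist_force: [1.0, -0.9, 0.7]
finger_gap: 93.9
clock: 3.65
eef_pos: [387.9, -129.9, 205.4]
eef_rot: [-3.142, 0.0, -0.065]
wrist_force: [0.5, 0.3, -0.6]
finger_gap: 94.0
t 3.65 grasp [ 387.9 -129.9  224.2] shift_cm [ 0.21 -0.01  0.02] rz(tool) 0.006 tilt [-0.  0. -0.] j6 1.223 gap 94.0 F [ 0.5  0.3 -0.6]
```

View pics/w1.png

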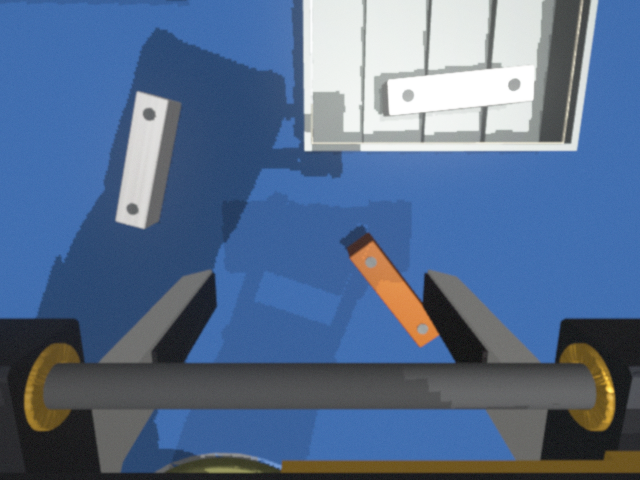

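The wrist view shows bar B with dots at (149,114) and (132,209), bar0 with dots at (408,96) and (514,85), and the near case rim from (304,151) to (577,150). The brown decoy is at (395,295).

```bash
python3 -c "
from h import *
c,T=grab('wrist')
def d(n,a,z):
    w=ray(c,T,a,z);v=w[1]-w[0];print(n,w.round(1).tolist(),w.mean(0).round(1),'yaw',np.arctan2(v[1],v[0]).round(3),np.linalg.norm(v).round(1))
d('B',[(132,209),(149,114)],34)
d('bar0',[(408,96),(514,85)],50)
d('rim',[(304,151),(577,150)],54)
tool((481,-243,224),0)"
```

```text
B [[403.5, 27.5], [479.1, 1.0]] [441.3  14.3] yaw -0.338 80.1
bar0 [[478.8, -202.8], [481.7, -282.4]] [ 480.2 -242.6] yaw -1.534 79.7
rim [[443.1, -121.6], [430.8, -331.3]] [ 437.  -226.5] yaw -1.63 210.1
t 3.75 grasp [ 387.9 -129.9  224.3] shift_cm [10.   10.71  0.03] rz(tool) 1.509 tilt [ 0. -0.  0.] j6 1.22 gap 93.7 F [0.5 0.9 0.6]
```

```bash
python3 -m jog '[[-1.5,3.5,-2,0,0,0,100],[-1.5,3.5,-2,0,0,0,100],[0,3.5,0,0,0,0,100],[0,0,0,0,0,0,100],[0,0,0,0,0,0,100]]'
python3 -c "
from h import *
c,T=grab('wrist','w2'); np.save('w2T.npy',T)"
```

```text
clock: 4.25
eef_pos: [351.0, -232.9, 245.2]
eef_rot: [-3.141, 0.001, -0.064]
wrist_force: [0.5, -0.3, -0.2]
finger_gap: 94.0
```

View pics/w2.png

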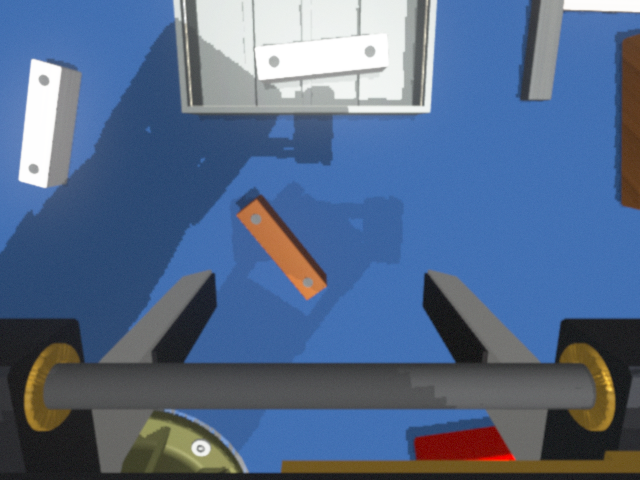

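The wrist view now shows the near half of the case, with bar0 dots at (274,62) and (370,51). I'll move forward to see all of it.

```bash
python3 -m jog '[[4,0,0,0,0,0,80],[4,0,0,0,0,0,70],[0,0,0,0,0,0,60],[0,0,0,0,0,0,45]]'
python3 -c "
from h import *
c,T=grab('wrist','w3'); np.save('w3T.npy',T)"
```

```text
clock: 4.7
eef_pos: [431.3, -236.7, 244.8]
eef_rot: [-3.141, 0.001, -0.061]
wrist_force: [-0.7, 0.9, 0.2]
finger_gap: 65.4
```

View pics/w3.png

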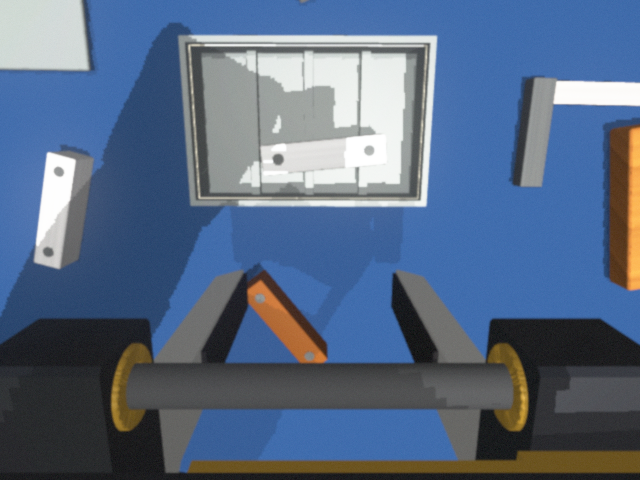

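Case rim corners in this view are (179,36), (437,36), (427,206) and (191,206). The bar0 dots are at (278,159) and (369,150).

```bash
python3 -c "
from h import *
c,T=grab('wrist');T=np.load('w3T.npy')
w=ray(c,T,[(191,206),(179,36),(437,36),(427,206)],54);print(w.round(1).tolist())
print(rigid2([(-70,105),(70,105),(70,-105),(-70,-105)],w))
w=ray(c,T,[(278,159),(369,150)],50);v=w[1]-w[0];print(w.mean(0),np.arctan2(v[1],v[0]),np.linalg.norm(v))
tool((481,-243,100),0.03)
"
```

```text
[[443.1, -122.9], [582.1, -132.0], [569.3, -340.5], [430.2, -332.4]]
(array([ 506.18864039, -231.95153867]), np.float64(-0.061265685187625284), array([0.32342336, 0.62956714, 0.64614683, 0.35815281]))
[ 480.5968557  -243.14773714] -1.53507362135301 79.79423277413878
t 4.8 grasp [ 430.6 -237.2  264.3] shift_cm [ 5.07  0.26 16.43] rz(tool) 1.478 tilt [-0.0001  0.0002  0.    ] j6 1.056 gap 57.5 F [ 0.2  0.1 -0.6]
```

```bash
python3 -m jog '[[2.5,0.3,3,0,0,-0.15,45],[2.3,0.2,3,0,0,-0.15,45],[0,0,3,0,0,-0.15,45],[0,0,3,0,0,-0.15,45],[0,0,0,0,0,-0.15,45],[0,0,0,0,0,-0.15,45],[0,0,0,0,0,-0.15,45],[0,0,0,0,0,-0.15,45]]'
python3 -m jog '[[0,0,0,0,0,-0.15,45],[0,0,0,0,0,-0.15,45],[0,0,0,0,0,-0.15,45],[0,0,0,0,0,-0.02,45],[0,0,0,0,0,0,45]]'
python3 -c "
from h import *
tool((480.6,-243.1,47.8),0.036)
"
```

```text
clock: 5.6
eef_pos: [478.2, -242.5, 126.1]
eef_rot: [3.141, 0.0, 1.142]
wrist_force: [-0.5, -1.1, -0.1]
finger_gap: 42.0
clock: 6.1
eef_pos: [478.5, -242.5, 125.9]
eef_rot: [3.141, 0.0, 1.602]
wrist_force: [0.4, -1.0, -0.6]
finger_gap: 42.3
t 6.1 grasp [ 478.5 -242.5  144.7] shift_cm [-0.06  0.2   9.69] rz(tool) -0.004 tilt [ 0.0005  0.0003 -0.    ] j6 -0.569 gap 42.3 F [ 0.4 -1.  -0.6]
```

```bash
python3 -m jog '[[0,0.2,3.5,0,0,0,45],[0,0,3.5,0,0,0,45],[0,0,2.7,0,0,0,45],[0,0,0,0,0,0,45],[0,0,0,0,0,0,10],[0,0,0,0,0,0,10],[0,0,0,0,0,0,10],[0,0,0,0,0,0,10]]' 30
python3 -m jog '[[0,0,-1,0,0,0,10],[0,0,-3,0,0,0,10],[0,0,-3,0,0,0,10],[0,0,0,0,0,0,10]]'
python3 -c "
from h import *
tool((480.6,-243.1,47.8),0.036)
grab('scene','s4')
"
```

```text
clock: 6.9
eef_pos: [481.6, -243.0, 30.2]
eef_rot: [3.139, 0.001, 1.605]
wrist_force: [-1.2, 0.7, 7.8]
finger_gap: 25.5
clock: 7.3
eef_pos: [482.5, -243.4, 103.0]
eef_rot: [3.136, 0.004, 1.606]
wrist_force: [1.2, -0.2, -2.1]
finger_gap: 25.8
t 7.3 grasp [ 482.4 -243.3  121.8] shift_cm [ 0.06 -0.22  7.39] rz(tool) -0.001 tilt [0.0057 0.0037 0.    ] j6 -0.57 gap 25.8 F [ 1.2 -0.2 -2.1]
```

View pics/s4.png

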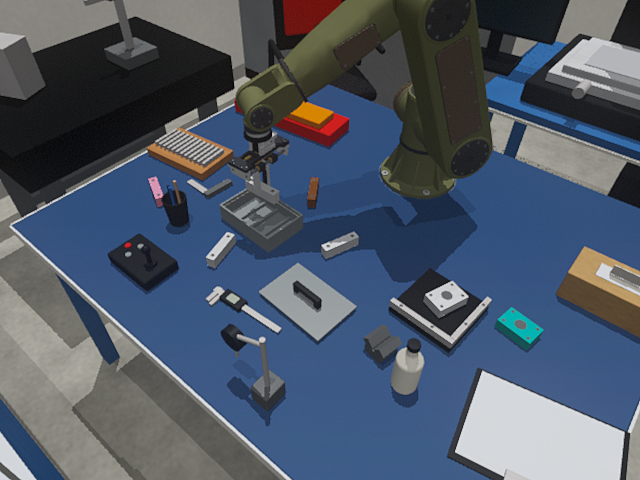

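The bar is held clear of the case. I'll turn it 90° to line up with the lanes.

```bash
python3 -m jog '[[0,0,0,0,0,0.15,10],[0,0,0,0,0,0.15,10],[0,0,0,0,0,0.15,10],[0,0,0,0,0,0.15,10],[0,0,0,0,0,0.15,10],[0,0,0,0,0,0.15,10],[0,0,0,0,0,0.15,10],[0,0,0,0,0,0.15,10]]'
python3 -m jog '[[0,0,0,0,0,0.15,10],[0,0,0,0,0,0.15,10],[0,0,0,0,0,0.15,10],[0,0,0,0,0,0.02,10],[0,0,0,0,0,0,10]]'
python3 -c "
from h import *
tool((504.6,-257.9,41.3),1.510)
"
```

```text
clock: 8.15
eef_pos: [480.2, -242.1, 97.1]
eef_rot: [-3.14, 0.001, 0.399]
wrist_force: [1.2, 0.2, -2.4]
finger_gap: 25.5
clock: 8.65
eef_pos: [480.5, -242.3, 97.7]
eef_rot: [-3.141, 0.001, -0.061]
wrist_force: [-0.3, 0.9, -1.7]
finger_gap: 25.8
t 8.65 grasp [ 480.5 -242.3  116.5] shift_cm [2.51 1.42 7.51] rz(tool) -0.0 tilt [-0.0006  0.0012 -0.    ] j6 1.097 gap 25.8 F [-0.3  0.9 -1.7]
```

```bash
python3 -m jog '[[2.5,1.4,0,0,0,0,10],[0,0,0,0,0,0,10],[0,0,2,0,0,0,10],[0,0,1.5,0,0,0,10],[0,0,0,0,0,0,10]]'
python3 -c "
from h import *
tool((504.6,-257.9,41.3),1.510)
grab('wrist','w5')
"
```

```text
clock: 9.15
eef_pos: [503.6, -257.3, 61.0]
eef_rot: [-3.14, 0.004, -0.062]
wrist_force: [0.1, -0.5, -1.9]
finger_gap: 25.6
t 9.15 grasp [ 503.6 -257.3   79.8] shift_cm [0.12 0.06 3.85] rz(tool) -0.002 tilt [-0.002   0.0039  0.    ] j6 1.096 gap 25.6 F [ 0.1 -0.5 -1.9]
```

View pics/w5.png

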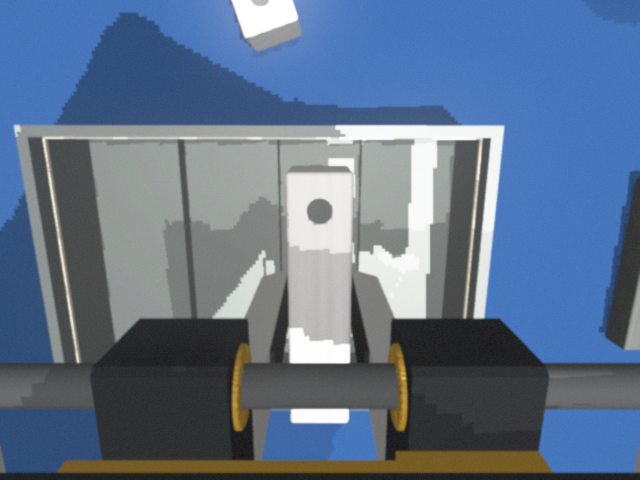

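The bar is centred over the lane, between the ribs at x≈278 and x≈360. I'll lower it.

```bash
python3 -m jog '[[0.1,0,1.5,0,0,0,10],[0,0,1.2,0,0,0,10],[0,0,0.8,0,0,0,10],[0,0,0.4,0,0,0,10],[0,0,0,0,0,0,10]]'
python3 -c "
from h import *
tool((504.6,-257.9,41.3),1.510)
"
```

```text
clock: 9.7
eef_pos: [505.7, -258.0, 23.8]
eef_rot: [-3.141, 0.001, -0.064]
wrist_force: [-0.1, -0.2, -2.2]
finger_gap: 25.7
t 9.7 grasp [ 505.7 -258.    42.6] shift_cm [-0.11 -0.    0.13] rz(tool) -0.003 tilt [-0.0004  0.0008 -0.    ] j6 1.099 gap 25.7 F [-0.1 -0.2 -2.2]
```

```bash
python3 -m jog '[[0,0,0.2,0,0,0,10],[0,0,0,0,0,0,50],[0,0,0,0,0,0,50],[0,0,0,0,0,0,50],[0,0,-2,0,0,0,50],[0,0,-4,0,0,0,50],[0,0,-4,0,0,0,60],[0,0,-4,0,0,0,60]]'
python3 -m jog '[[-5,-2,-2,0,0,0,60],[-3,-2,0,0,0,0,60],[0,0,0,0,0,0,60]]'
python3 -c "
from h import *
tool((441.3,14.3,150),-0.335+1.571)
grab('wrist','w6')
"
```

```text
clock: 10.5
eef_pos: [505.8, -258.0, 164.3]
eef_rot: [3.141, -0.0, -0.064]
wrist_force: [-0.4, -0.4, -0.4]
finger_gap: 55.8
clock: 10.8
eef_pos: [432.9, -214.5, 180.8]
eef_rot: [3.141, -0.001, -0.064]
wrist_force: [0.4, -0.3, -0.2]
finger_gap: 56.2
t 10.8 grasp [ 432.8 -214.5  199.6] shift_cm [ -0.62 -22.89   4.95] rz(tool) 0.271 tilt [ 0.0004 -0.0008  0.    ] j6 1.099 gap 56.2 F [ 0.4 -0.3 -0.2]
```

View pics/w6.png

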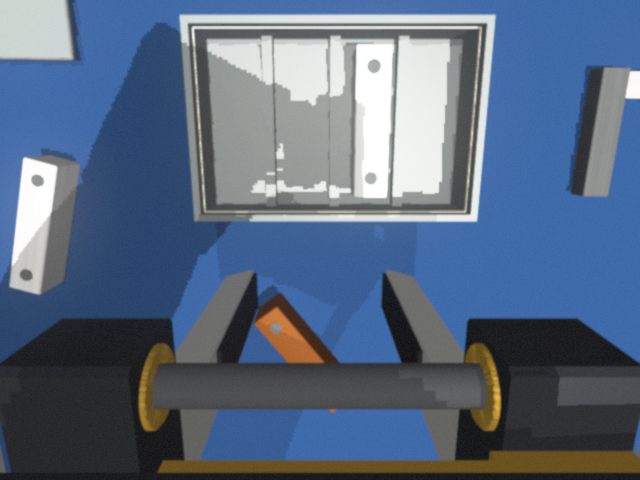

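bar0 lies in its lane, between the ribs at x≈335 and x≈398. Next is bar B.

```bash
python3 -m jog '[[-0.2,-4.6,0,0,0,0,60],[-0.2,-4.6,0,0,0,0,60],[-0.2,-4.6,0,0,0,0,60],[0,-4.6,0,0,0,0,60],[0,-4.5,0,0,0,0,60],[0,0,0,0,0,0.15,60],[0,0,0,0,0,0.12,60],[0,0,0,0,0,0,60]]'
python3 -m jog '[[-5,0,0,0,0,0,60],[0,0,0,0,0,0,60]]'
python3 -c "
from h import *
tool((441.3,14.3,31.8),-0.335+1.571)
c,T=grab('wrist','w7');np.save('w7T.npy',T)
"
```

```text
clock: 11.65
eef_pos: [444.4, 13.1, 179.9]
eef_rot: [-3.142, -0.0, -0.335]
wrist_force: [1.0, 0.9, 0.1]
finger_gap: 56.3
clock: 11.85
eef_pos: [393.4, 29.9, 179.0]
eef_rot: [3.141, 0.003, -0.33]
wrist_force: [-0.3, -0.3, 0.2]
finger_gap: 56.6
t 11.85 grasp [393.4  29.9 197.8] shift_cm [ 5.08 -0.09 16.59] rz(tool) 0.005 tilt [ 0.0007  0.0027 -0.    ] j6 1.883 gap 56.6 F [-0.3 -0.3  0.2]
```

View pics/w7.png

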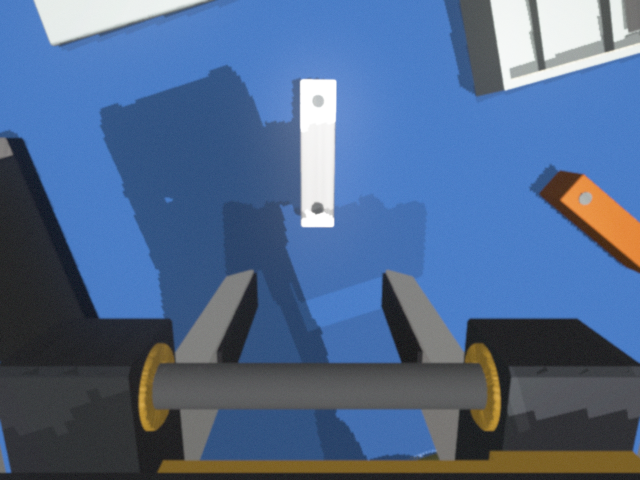

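```bash
python3 -c "
from h import *
c,T=grab('wrist');T=np.load('w7T.npy')
w=ray(c,T,[(317,208),(318,101)],34);v=w[1]-w[0];m=w.mean(0);y=np.arctan2(v[1],v[0]);print(m,y,np.linalg.norm(v))
tool((*m,31.8),y+1.571)
"
```

```text
[441.74805264  14.48625377] -0.34022839368225205 79.61950954135021
t 11.95 grasp [396.9  29.1 199.1] shift_cm [ 4.69 -0.07 16.74] rz(tool) 0.009 tilt [-0.0004 -0.0013  0.    ] j6 1.883 gap 56.4 F [ 0.6 -0.4  0.3]
```

```bash
python3 -m jog '[[2.4,0,4,0,0,0.01,60],[2.3,0,4,0,0,0,60],[0,0,4,0,0,0,60],[0,0,3,0,0,0,60],[0,0,1.7,0,0,0,60],[0,0,0,0,0,0,60],[0,0,0,0,0,0,10],[0,0,0,0,0,0,10]]' 30
python3 -m jog '[[0,0,0,0,0,0,10],[0,0,0,0,0,0,10],[0,0,0,0,0,0,10],[0,0,-2,0,0,0,10],[0,0,-3,0,0,0,10],[0,0,-3,0,0,0,10],[0,0,-2,0,0,0,10]]'
python3 -c "
from h import *
tool((507.8,-206.1,41.3),1.510)
grab('wrist','w8')
"
```

```text
clock: 12.75
eef_pos: [441.9, 13.4, 13.9]
eef_rot: [-3.141, -0.002, -0.344]
wrist_force: [-0.1, 0.2, -0.4]
finger_gap: 43.9
clock: 13.45
eef_pos: [441.0, 13.6, 114.7]
eef_rot: [-3.141, -0.001, -0.344]
wrist_force: [0.4, -0.5, -3.2]
finger_gap: 25.5
t 13.45 grasp [440.9  13.6 133.5] shift_cm [13.69 18.43  9.24] rz(tool) -0.283 tilt [-0.0004 -0.0014 -0.    ] j6 1.863 gap 25.5 F [ 0.4 -0.5 -3.2]
```

View pics/w8.png

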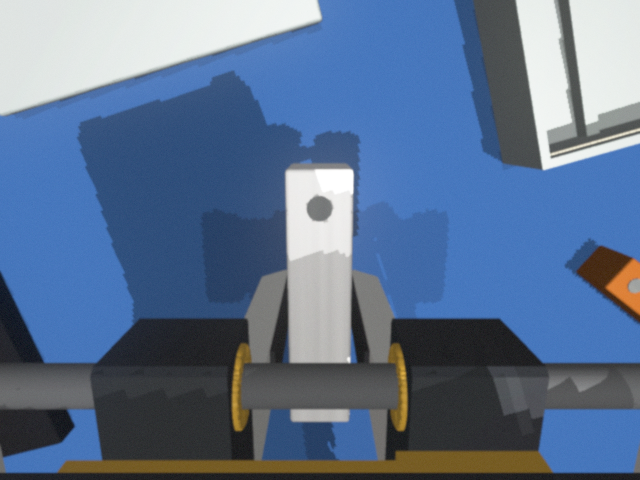

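Bar B is held straight. I'll move it over lane +26.

```bash
python3 -m jog '[[2.7,3.7,0,0,0,0,10],[2.8,3.7,0,0,0,0,10],[2.7,3.7,0,0,0,0,10],[2.8,3.7,0,0,0,0,10],[2.7,3.6,0,0,0,0,10],[0,0,0,0,0,-0.14,10],[0,0,0,0,0,-0.14,10],[0,0,0,0,0,0,10]]'
python3 -c "
from h import *
tool((507.8,-206.1,41.3),1.510)
"
```

```text
clock: 14.3
eef_pos: [507.2, -205.9, 111.7]
eef_rot: [-3.141, 0.001, -0.062]
wrist_force: [-0.2, 0.8, -1.4]
finger_gap: 25.9
t 14.3 grasp [ 507.2 -205.9  130.5] shift_cm [0.07 0.02 8.92] rz(tool) -0.001 tilt [-0.0006  0.0015 -0.    ] j6 1.18 gap 25.9 F [-0.2  0.8 -1.4]
```

```bash
python3 -m jog '[[0,0,3,0,0,0,10],[0,0,2,0,0,0,10],[0,0,1.5,0,0,0,10],[0,0,1.2,0,0,0,10],[0,0,0.8,0,0,0,10],[0,0,0.4,0,0,0,10],[0,0,0,0,0,0,10]]'
python3 -c "
from h import *
tool((507.8,-206.1,41.3),1.510)
"
```

```text
clock: 15.0
eef_pos: [507.6, -205.8, 23.7]
eef_rot: [-3.141, 0.0, -0.065]
wrist_force: [-0.4, 0.3, -3.1]
finger_gap: 25.7
t 15.0 grasp [ 507.6 -205.8   42.5] shift_cm [0.02 0.03 0.12] rz(tool) -0.004 tilt [-0.0001  0.0002 -0.    ] j6 1.184 gap 25.7 F [-0.4  0.3 -3.1]
```

```bash
python3 -m jog '[[0,0,0.1,0,0,0,10],[0,0,0,0,0,0,40],[0,0,0,0,0,0,40],[0,0,0,0,0,0,40],[0,0,-2,0,0,0,40],[0,0,-4,0,0,0,40],[0,0,-5,0,0,0,60],[0,0,-4,0,0,0,60]]'
python3 -m jog '[[-4,0,-1,0,0,0,60],[-4,0,0,0,0,0,60],[0,0,0,0,0,0,60],[0,0,0,0,0,0,60]]'
python3 -c "
from h import *
tool((674,-229,150),0.267+1.571)
c,T=grab('wrist','w9');np.save('w9T.npy',T)
"
```

```text
clock: 15.8
eef_pos: [507.7, -205.9, 175.8]
eef_rot: [3.141, -0.002, -0.064]
wrist_force: [0.0, 0.9, -0.2]
finger_gap: 50.7
clock: 16.2
eef_pos: [427.9, -200.9, 183.6]
eef_rot: [3.141, -0.002, -0.065]
wrist_force: [0.6, -0.2, -0.6]
finger_gap: 56.3
t 16.2 grasp [ 427.9 -200.9  202.4] shift_cm [24.74  1.2   5.28] rz(tool) -0.332 tilt [ 0.0007 -0.0015  0.    ] j6 1.119 gap 56.3 F [ 0.6 -0.2 -0.6]
```

View pics/w9.png

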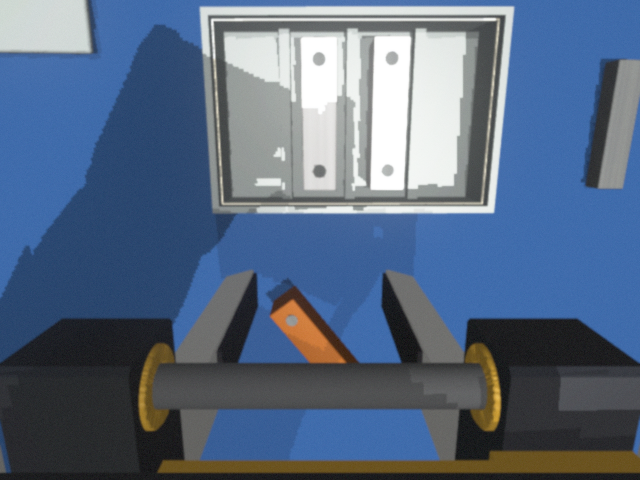

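Both bars lie in the two middle lanes. Next is bar A.

```bash
python3 -m jog '[[4.8,0.3,0,0,0,0,60],[4.8,0.3,0,0,0,0,60],[4.8,0.3,0,0,0,0,60],[4.8,0.3,0,0,0,0,60],[0,1.5,0,0,0,-0.15,60],[0,0,0,0,0,-0.15,60],[0,0,0,0,0,-0.03,60],[0,0,0,0,0,0,60]]'
python3 -m jog '[[0,0,0,0,0,0,60]]'
python3 -c "
from h import *
tool((674,-229,150),0.267+1.571)
c,T=grab('wrist','w10');np.save('w10T.npy',T)
"
```

```text
clock: 17.05
eef_pos: [618.1, -239.7, 182.4]
eef_rot: [-3.141, 0.0, 0.264]
wrist_force: [-1.0, 1.0, -0.5]
finger_gap: 56.5
clock: 17.15
eef_pos: [617.9, -239.7, 182.9]
eef_rot: [3.142, -0.0, 0.263]
wrist_force: [0.7, -0.4, 0.7]
finger_gap: 56.2
t 17.15 grasp [ 617.9 -239.7  201.7] shift_cm [5.7  0.42 5.17] rz(tool) -0.004 tilt [ 0.0001 -0.0001 -0.    ] j6 0.883 gap 56.2 F [ 0.7 -0.4  0.7]
```

View pics/w10.png

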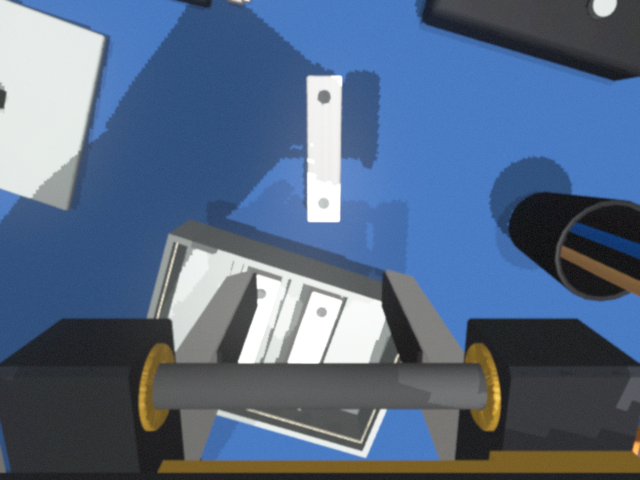

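```bash
python3 -c "
from h import *
c,T=grab('wrist');T=np.load('w10T.npy')
w=ray(c,T,[(323,203),(324,97)],34);v=w[1]-w[0];m=w.mean(0);y=np.arctan2(v[1],v[0]);print(m,y,np.linalg.norm(v))
tool((*m,31.8),y+1.571)
"
```

```text
[ 671.22669344 -228.43250424] 0.25579607557914574 79.44927284051047
t 17.25 grasp [ 617.8 -239.8  201.9] shift_cm [ 5.45  0.29 17.01] rz(tool) 0.008 tilt [ 0.0002 -0.0003 -0.    ] j6 0.881 gap 56.5 F [ 0.7 -0.6  0.4]
```

```bash
python3 -m jog '[[2.8,0.1,4,0,0,0.01,60],[2.7,0.2,4,0,0,0,60],[0,0,4,0,0,0,60],[0,0,3.2,0,0,0,60],[0,0,1.7,0,0,0,60],[0,0,0,0,0,0,60],[0,0,0,0,0,0,10],[0,0,0,0,0,0,10]]' 30
python3 -m jog '[[0,0,0,0,0,0,10],[0,0,0,0,0,0,10],[0,0,0,0,0,0,10],[0,0,-2,0,0,0,10],[0,0,-3,0,0,0,10],[0,0,-3,0,0,0,10],[0,0,-3,0,0,0,10],[0,0,0,0,0,0,10]]'
python3 -c "
from h import *
tool((510.5,-161.1,41.3),1.510)
grab('wrist','w11')
"
```

```text
clock: 18.05
eef_pos: [672.6, -229.2, 16.4]
eef_rot: [3.139, -0.003, 0.255]
wrist_force: [-0.1, 0.2, -0.5]
finger_gap: 43.8
clock: 18.85
eef_pos: [673.1, -229.3, 128.5]
eef_rot: [3.138, -0.006, 0.256]
wrist_force: [0.5, -0.3, -1.9]
finger_gap: 25.2
t 18.85 grasp [ 673.  -229.2  147.3] shift_cm [-14.05 -10.74  10.48] rz(tool) 0.317 tilt [ 0.0041 -0.0055  0.    ] j6 0.935 gap 25.2 F [ 0.5 -0.3 -1.9]
```

View pics/w11.png

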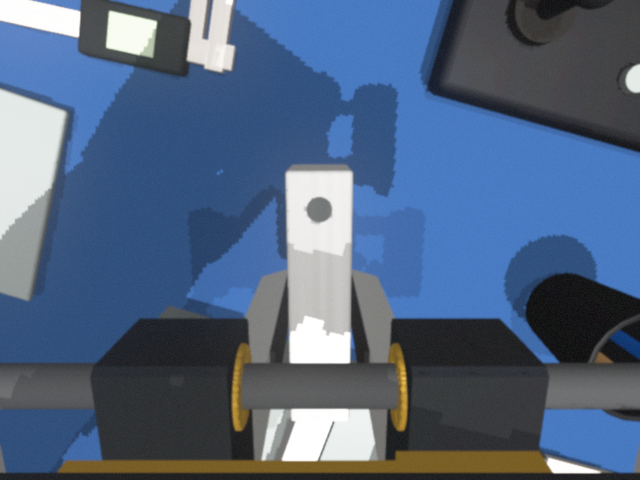

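```bash
python3 -m jog '[[-3.5,-2.7,0,0,0,0,10],[-3.5,-2.7,0,0,0,0,10],[-3.5,-2.7,0,0,0,0,10],[-3.5,-2.6,0,0,0,0,10],[0,0,0,0,0,0.15,10],[0,0,0,0,0,0.15,10],[0,0,0,0,0,0.017,10],[0,0,0,0,0,0,10]]'
python3 -m jog '[[0,0,2,0,0,0,10],[0,0,1.5,0,0,0,10],[0,0,0,0,0,0,10],[0,0,0,0,0,0,10]]'
python3 -c "
from h import *
tool((510.5,-161.1,41.3),1.510)
grab('wrist','w12')
"
```

```text
clock: 19.7
eef_pos: [508.6, -160.4, 122.6]
eef_rot: [-3.141, 0.002, -0.058]
wrist_force: [0.2, -0.6, -2.3]
finger_gap: 25.7
clock: 20.1
eef_pos: [509.1, -160.6, 88.7]
eef_rot: [-3.141, 0.001, -0.059]
wrist_force: [-0.4, 0.2, -2.2]
finger_gap: 25.2
t 20.1 grasp [ 509.1 -160.6  107.5] shift_cm [0.15 0.04 6.62] rz(tool) 0.002 tilt [-0.0002  0.0007  0.    ] j6 1.256 gap 25.2 F [-0.4  0.2 -2.2]
```

View pics/w12.png

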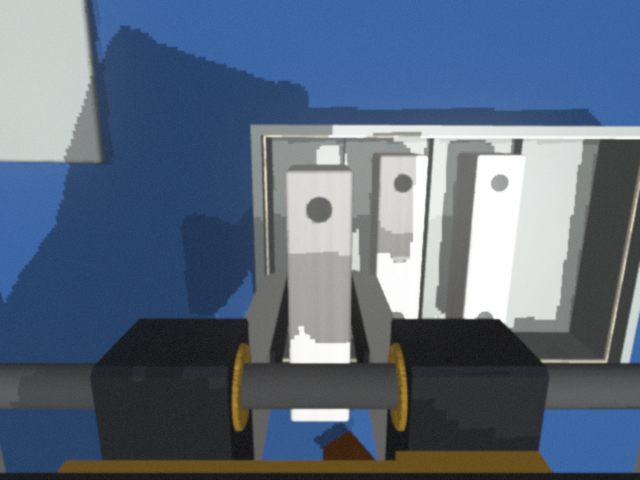

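```bash
python3 -m jog '[[0.1,0.03,2,0,0,0,10],[0,0,1.2,0,0,0,10],[0,0,0.8,0,0,0,10],[0,0,0,0,0,0,10]]'
python3 -c "
from h import *
tool((510.5,-161.1,41.3),1.510)
"
python3 -m jog '[[0,0,0.6,0,0,0,10],[0,0,0.6,0,0,0,10],[0,0,0.5,0,0,0,10],[0,0,0.4,0,0,0,10],[0,0,0.3,0,0,0,10],[0,0,0,0,0,0,10]]'
python3 -c "
from h import *
tool((510.5,-161.1,41.3),1.510)
"
```

```text
clock: 20.55
eef_pos: [509.6, -160.8, 48.1]
eef_rot: [-3.141, 0.001, -0.061]
wrist_force: [0.4, 1.3, -2.2]
finger_gap: 26.2
t 20.55 grasp [ 509.7 -160.8   66.9] shift_cm [0.09 0.03 2.56] rz(tool) -0.0 tilt [-0.0004  0.0014 -0.    ] j6 1.258 gap 26.2 F [ 0.4  1.3 -2.2]
clock: 21.15
eef_pos: [509.9, -160.9, 24.5]
eef_rot: [-3.141, 0.001, -0.061]
wrist_force: [-0.4, -0.8, -2.5]
finger_gap: 25.1
t 21.15 grasp [ 509.9 -160.9   43.3] shift_cm [0.06 0.02 0.2 ] rz(tool) -0.0 tilt [-0.0002  0.0006  0.    ] j6 1.258 gap 25.1 F [-0.4 -0.8 -2.5]
```

```bash
python3 -m jog '[[0,0,0.2,0,0,0,10],[0,0,0.1,0,0,0,10],[0,0,0,0,0,0,32],[0,0,0,0,0,0,32],[0,0,0,0,0,0,32],[0,0,-1,0,0,0,32],[0,0,-2,0,0,0,32],[0,0,-4,0,0,0,40]]'
python3 -m jog '[[0,0,-5,0,0,0,60],[-4,2,-3,0,0,0,60],[-4,2,0,0,0,0,60],[0,0,0,0,0,0,60],[0,0,0,0,0,0,60]]'
python3 -c "
from h import *
c,T=grab('wrist','w13');np.save('w13T.npy',T)
"
```

```text
clock: 21.95
eef_pos: [508.9, -160.5, 91.4]
eef_rot: [-3.14, 0.004, -0.061]
wrist_force: [0.4, 0.2, 0.0]
finger_gap: 35.3
clock: 22.45
eef_pos: [430.7, -195.0, 170.7]
eef_rot: [3.141, -0.002, -0.063]
wrist_force: [1.3, 0.1, 1.8]
finger_gap: 56.4
```

View pics/w13.png

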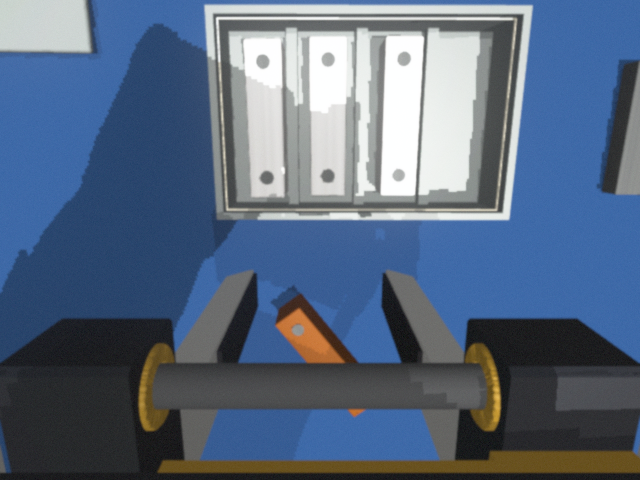

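All three bars lie in lanes. Their dot pairs are about 117 px apart, so the three are at equal height. Next is the lid.

```bash
python3 -m jog '[[2.9,-3,0,0,0,0,60],[2.9,-3,0,0,0,0,60],[2.9,-3.1,0,0,0,0,60],[3,-3.1,0,0,0,0,60],[2.9,-3.1,0,0,0,0,60],[2.9,-3,0,0,0,-0.1,60],[3,-3,0,0,0,-0.1,60],[0,0,0,0,0,-0.15,60]]'
python3 -m jog '[[0,0,0,0,0,-0.15,60],[0,0,0,0,0,-0.15,60],[0,0,0,0,0,-0.15,60],[0,0,0,0,0,-0.15,60],[0,0,0,0,0,-0.15,60],[0,0,0,0,0,-0.15,60],[0,0,0,0,0,-0.15,60],[0,0,0,0,0,-0.15,60]]'
python3 -m jog '[[0,0,0,0,0,0,60],[0,0,0,0,0,0,60]]'
python3 -c "
from h import *
c,T=grab('wrist');T=np.load('w13T.npy')
w=ray(c,T,[(217,219),(205,6),(532,6),(509,219)],54)
print(rigid2([(-70,105),(70,105),(70,-105),(-70,-105)],w))
tool((649.5,65,40),-0.08)
c,T=grab('wrist','w14');np.save('w14T.npy',T)
"
```

```text
clock: 23.3
eef_pos: [647.6, 13.2, 168.0]
eef_rot: [-3.141, 0.001, 0.298]
wrist_force: [-1.5, -1.0, 0.1]
finger_gap: 56.7
clock: 24.1
eef_pos: [645.8, 9.6, 169.0]
eef_rot: [-3.141, -0.0, 1.496]
wrist_force: [-0.1, -0.5, 0.4]
finger_gap: 56.4
clock: 24.3
eef_pos: [645.6, 9.1, 169.2]
eef_rot: [-3.141, 0.0, 1.485]
wrist_force: [0.0, 0.1, 0.3]
finger_gap: 56.3
(array([ 506.30839796, -231.24059415]), np.float64(-0.062493569810084595), array([0.81989389, 1.03326546, 0.94482056, 0.86385808]))
t 24.35 grasp [645.5   8.9 188.1] shift_cm [ 5.62 -0.08 14.81] rz(tool) -0.006 tilt [-0.0005  0.     -0.    ] j6 0.043 gap 56.0 F [ 1.2 -0.4  1.3]
```

View pics/w14.png

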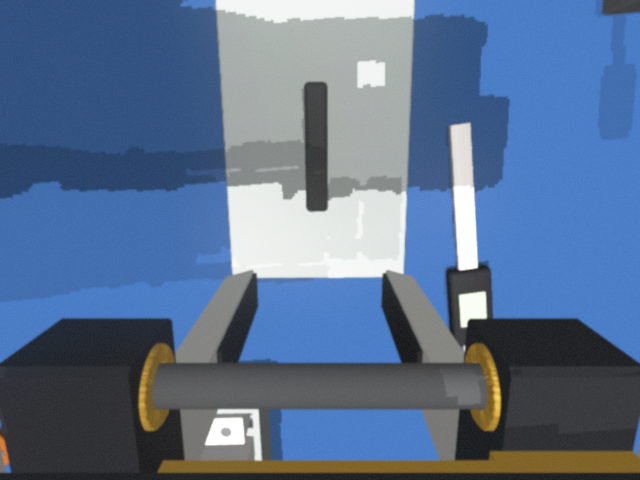

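```bash
python3 -c "
from h import *
c,T=grab('wrist');T=np.load('w14T.npy')
w=ray(c,T,[(317,211),(316,82)],48);v=w[1]-w[0];m=w.mean(0);y=np.arctan2(v[1],v[0]);print(m,y,np.linalg.norm(v))
e=ray(c,T,[(232,277),(404,276)],16);v=e[1]-e[0];ye=np.arctan2(v[1],v[0]);print(e,e.mean(0)+107*np.array([-np.sin(ye),np.cos(ye)]),ye,np.linalg.norm(v))
tool((*m,40.8),y-1.571)
"
```

```text
[647.87277243  67.14437581] 1.4917561935259716 88.23255691803712
[[568.31929624 -32.22863144]
 [711.13627992 -43.57021865]] [648.19835778  68.76476506] -0.07924712345219322 143.26661310063648
t 24.45 grasp [645.5   8.7 188.3] shift_cm [ 5.85 -0.25 14.75] rz(tool) -0.005 tilt [-0.0002 -0.      0.    ] j6 0.041 gap 56.6 F [ 0.  -0.6 -0.3]
```

```bash
python3 -m jog '[[3,-0.1,4,0,0,0,60],[3,-0.1,4,0,0,0,60],[0,0,3,0,0,0,50],[0,0,2.4,0,0,0,50],[0,0,1.3,0,0,0,50],[0,0,0,0,0,0,50],[0,0,0,0,0,0,50]]' 40
python3 -c "
from h import *
tool((648,68,40.8),-0.079)
"
```

```text
clock: 25.15
eef_pos: [648.9, 68.2, 23.9]
eef_rot: [3.14, -0.0, 1.488]
wrist_force: [-1.2, -0.1, 0.7]
finger_gap: 47.1
t 25.15 grasp [648.9  68.2  42.7] shift_cm [-0.02 -0.09  0.19] rz(tool) -0.004 tilt [ 0.0013 -0.0002 -0.    ] j6 0.131 gap 47.1 F [-1.2 -0.1  0.7]
```

```bash
python3 -m jog '[[0,-0.05,0.2,0,0,0,50],[0,0,0,0,0,0,0],[0,0,0,0,0,0,0],[0,0,0,0,0,0,0],[0,0,0,0,0,0,0],[0,0,0,0,0,0,0],[0,0,0,0,0,0,0],[0,0,0,0,0,0,0]]' 40
python3 -m jog '[[0,0,-1,0,0,0,0],[0,0,-3,0,0,0,0],[0,0,-4,0,0,0,0],[0,0,-3,0,0,0,0],[0,0,0,0,0,0,0],[0,0,0,0,0,0,0]]'
python3 -c "
from h import *
tool((506.3,-231.6,180),-0.062)
grab('side','d15');grab('wrist','w15')
"
```

```text
clock: 25.95
eef_pos: [647.9, 68.4, 20.9]
eef_rot: [3.141, 0.0, 1.489]
wrist_force: [0.8, 0.5, 2.6]
finger_gap: 15.8
clock: 26.55
eef_pos: [647.4, 68.3, 130.1]
eef_rot: [-3.141, 0.0, 1.489]
wrist_force: [0.6, 0.5, -4.6]
finger_gap: 15.9
t 26.55 grasp [647.4  68.3 148.9] shift_cm [-31.05 -11.61  -3.1 ] rz(tool) -0.02 tilt [-0.0005  0.0001  0.    ] j6 0.131 gap 15.9 F [ 0.6  0.5 -4.6]
```

View pics/d15.png

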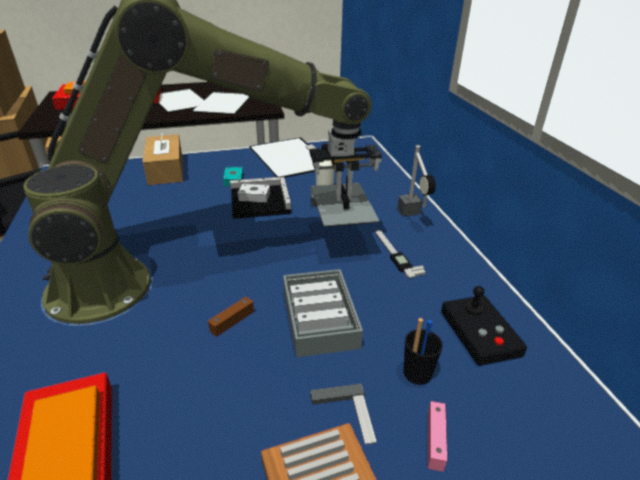

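View pics/w15.png

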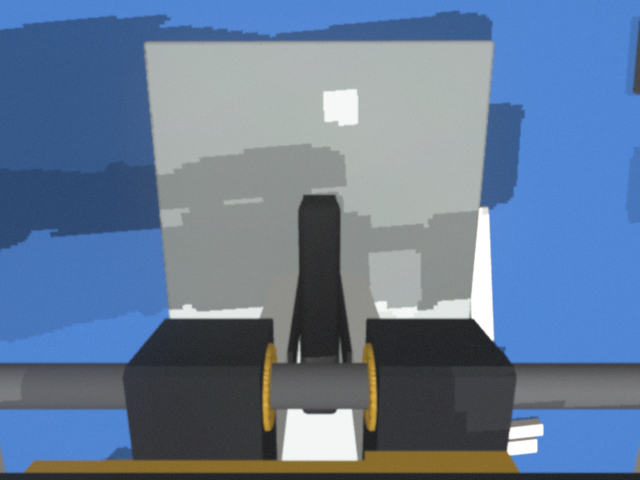

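```bash
python3 -c "
from h import *
p=pose();c,T=grab('wrist')
e=ray(c,T,[(145,43),(493,42)],p[0][2]-4.9);v=e[1]-e[0];ye=np.arctan2(v[1],v[0])
print(e.mean(0)-107*np.array([-np.sin(ye),np.cos(ye)]),ye,np.linalg.norm(v),p[0])"
```

```text
[645.89540865  65.80126575] -0.07967588502441929 140.39331529188502 [646.81936158  68.29478354 128.52535878]
```

```bash
python3 -m jog '[[-3.9,-1.4,0,0,0,0,0],[-3.9,-1.5,0,0,0,0,0],[-3.9,-1.4,0,0,0,0,0],[-3.9,-1.5,0,0,0,0,0],[-3.9,-1.4,0,0,0,0,0],[-3.9,-1.5,0,0,0,0,0],[-3.8,-1.4,0,0,0,-0.01,0],[-3.8,-1.5,0,0,0,-0.01,0]]'
python3 -m jog '[[0,0,0,0,0,0,0],[0,0,0,0,0,0,0],[0,0,0,0,0,0,0]]'
python3 -c "
from h import *
tool((506.3,-231.6,90),-0.062)
grab('side','d16');grab('scene','s16');grab('wrist','w16')
"
```

```text
clock: 27.5
eef_pos: [505.8, -232.4, 129.5]
eef_rot: [-3.14, -0.001, 1.509]
wrist_force: [1.0, -0.2, -4.4]
finger_gap: 15.5
clock: 27.8
eef_pos: [507.3, -230.4, 130.0]
eef_rot: [-3.141, -0.001, 1.509]
wrist_force: [0.2, 0.5, -3.3]
finger_gap: 15.6
t 27.8 grasp [ 507.3 -230.5  148.8] shift_cm [-0.12 -0.08  5.88] rz(tool) 0.001 tilt [-0.001  -0.0007  0.    ] j6 -0.431 gap 15.6 F [ 0.2  0.5 -3.3]
```

View pics/s16.png

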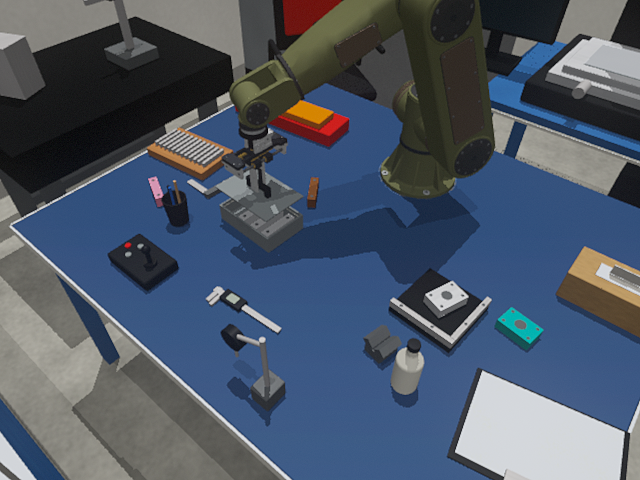

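View pics/w16.png

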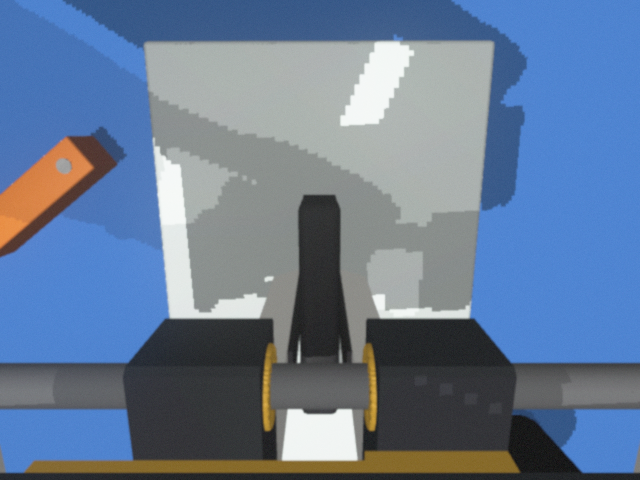

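```bash
python3 -m jog '[[-0.07,-0.05,2,0,0,0,0],[0,0,1.5,0,0,0,0],[0,0,1,0,0,0,0],[0,0,0.5,0,0,0,0],[0,0,0,0,0,0,0],[0,0,0,0,0,0,0]]'
python3 -c "
from h import *
tool((506.8,-231.1,83.9),-0.062)
c,T=grab('side','d17');S,TS=grab('scene','s17')
i=c['color'][230:380,250:400];j=S['color'][160:260,200:320]
cv2.imwrite('pics/x17.png',np.hstack([cv2.resize(i,(400,400)),cv2.resize(j,(400,400))]))
"
```

```text
clock: 28.55
eef_pos: [507.0, -232.0, 81.3]
eef_rot: [3.141, 0.0, 1.509]
wrist_force: [-0.8, -0.4, -3.4]
finger_gap: 15.6
t 28.55 grasp [ 506.9 -232.   100.1] shift_cm [ 0.09 -0.02  1.62] rz(tool) 0.0 tilt [ 0.0007  0.0003 -0.    ] j6 -0.433 gap 15.6 F [-0.8 -0.4 -3.4]
```

View pics/x17.png

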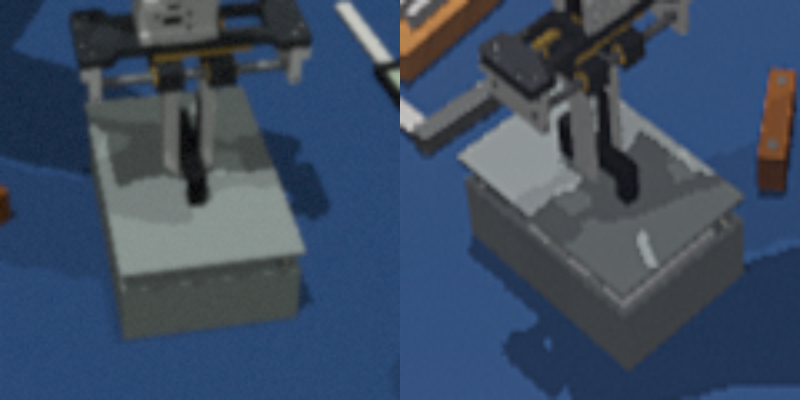

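Looks aligned. I'll lower it in small steps and watch the force.

```bash
python3 -m jog '[[0.05,0,0.4,0,0,0,0],[0,0,0.3,0,0,0,0],[0,0,0.2,0,0,0,0],[0,0,0,0,0,0,0]]'; python3 -m jog '[[0,0,0.2,0,0,0,0],[0,0,0.2,0,0,0,0],[0,0,0,0,0,0,0]]'; python3 -m jog '[[0,0,0.2,0,0,0,0],[0,0,0.1,0,0,0,0],[0,0,0,0,0,0,0],[0,0,0,0,0,0,0]]'
```

```text
clock: 29.05
eef_pos: [506.5, -231.4, 71.3]
eef_rot: [-3.141, -0.0, 1.509]
wrist_force: [0.5, 0.2, -3.2]
finger_gap: 15.6
clock: 29.35
eef_pos: [506.5, -231.4, 67.4]
eef_rot: [-3.141, -0.0, 1.509]
wrist_force: [0.4, -0.5, -3.4]
finger_gap: 15.8
clock: 29.75
eef_pos: [506.6, -231.5, 64.9]
eef_rot: [3.142, 0.0, 1.509]
wrist_force: [-1.7, 0.1, -0.3]
finger_gap: 15.9
```

```bash
python3 -m jog '[[0,0,0.05,0,0,0,0],[0,0,0,0,0,0,50],[0,0,0,0,0,0,50],[0,0,0,0,0,0,50],[0,0,0,0,0,0,50],[0,0,-2,0,0,0,60],[0,0,-4,0,0,0,80],[0,0,-5,0,0,0,80]]'
python3 -m jog '[[-4,0,-1,0,0,0,80],[-4,0,0,0,0,0,80],[0,0,0,0,0,0,80],[0,0,0,0,0,0,80]]'
python3 -c "
from h import *
tool((506.8,-231.1,83.9),-0.062)
c,T=grab('wrist','w18');np.save('w18T.npy',T)
S,TS=grab('scene','s18');c,T=grab('side','d18')
i=c['color'][230:380,250:400];j=S['color'][160:260,200:320]
cv2.imwrite('pics/x18.png',np.hstack([cv2.resize(i,(400,400)),cv2.resize(j,(400,400))]))
"
```

```text
clock: 30.55
eef_pos: [505.8, -231.0, 174.1]
eef_rot: [-3.138, -0.001, 1.509]
wrist_force: [0.1, -0.9, 0.2]
finger_gap: 67.2
clock: 30.95
eef_pos: [501.4, -311.6, 183.8]
eef_rot: [-3.141, -0.0, 1.508]
wrist_force: [-0.6, 0.2, -0.3]
finger_gap: 75.3
t 30.95 grasp [ 501.4 -311.6  202.6] shift_cm [ 8.06  0.04 11.87] rz(tool) -0.001 tilt [-0.0005 -0.0005  0.    ] j6 -0.555 gap 75.3 F [-0.6  0.2 -0.3]
```

View pics/x18.png

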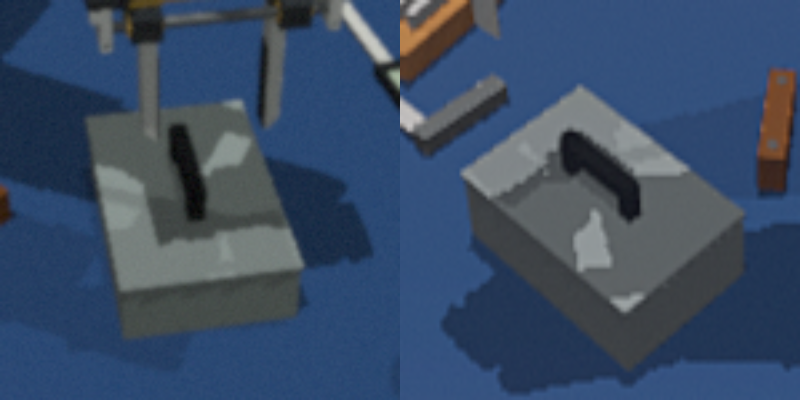

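View pics/w18.png

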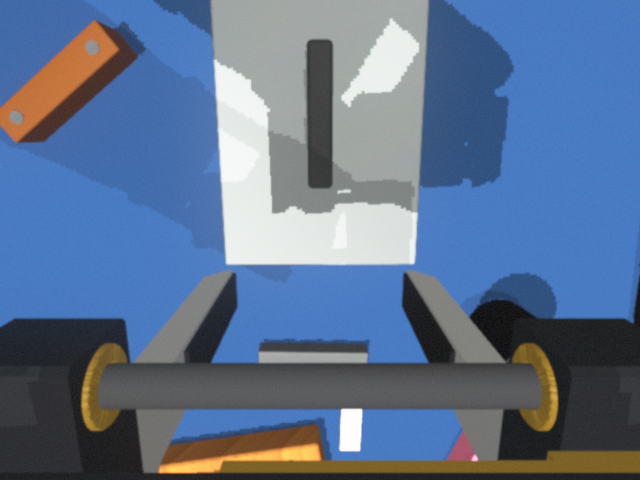

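View pics/s18.png

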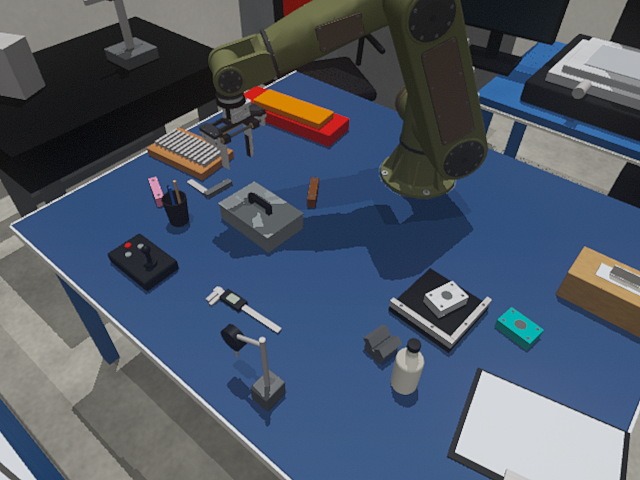

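The lid is seated: its plate is flush on the rim in both views and the grip bar is at (320,114) in the wrist view. Next is the block. I'll check the clearance to the bottle first.

```bash
python3 -c "
from h import *
c,T=grab('wrist');T=np.load('w18T.npy')
w=ray(c,T,[(320,188),(320,40)],92);v=w[1]-w[0];print('grip',w.mean(0),np.arctan2(v[1],v[0]),np.linalg.norm(v))
S,TS=grab('scene');D,TD=grab('side')
print('bottle', ray(S,TS,[(413,345)],160),ray(D,TD,[(325,147)],160), 'vblock',ray(S,TS,[(382,340)],44),ray(D,TD,[(320,188)],44))
tool((494,322,203),1.508-1.571+1.28)
"
```

```text
grip [ 506.06427541 -233.07335201] 1.5081950703698197 88.07404925399715
bottle [[686.91260495 381.03498791]] [[677.85779009 359.99942707]] vblock [[645.91620147 292.76096645]] [[648.76396216 305.86630407]]
t 31.25 grasp [ 501.9 -310.5  203.1] shift_cm [ 6.309e+01 -4.650e+00  1.000e-02] rz(tool) -1.278 tilt [-0. -0. -0.] j6 -0.555 gap 75.0 F [0.2 0.3 0.3]
```

```bash
python3 -m jog '[[4.8,-0.3,0,0,0,0,80],[4.8,-0.4,0,0,0,0,80],[4.8,-0.4,0,0,0,0,80],[4.8,-0.4,0,0,0,0,80],[4.8,-0.4,0,0,0,0,80],[4.8,-0.4,0,0,0,0,80],[4.8,-0.4,0,0,0,0,80],[4.8,-0.4,0,0,0,0,80]]'
python3 -m jog '[[4.8,-0.4,0,0,0,0,80],[4.8,-0.4,0,0,0,0,80],[4.8,-0.4,0,0,0,0,80],[4.8,-0.4,0,0,0,0,80],[4.8,0,0,0,0,0,80],[0,0,0,0,0,-0.15,80],[0,0,0,0,0,-0.15,80],[0,0,0,0,0,-0.15,80]]'
python3 -m jog '[[0,0,0,0,0,-0.15,80],[0,0,0,0,0,-0.15,80],[0,0,0,0,0,-0.15,80],[0,0,0,0,0,-0.15,80],[0,0,0,0,0,-0.15,80],[0,0,0,0,0,-0.08,80],[0,0,0,0,0,0,80],[0,0,0,0,0,0,80]]'
python3 -c "
from h import *
tool((494,322,203),1.508-1.571+1.28)
c,T=grab('wrist','w19');np.save('w19T.npy',T)
"
```

```text
clock: 32.05
eef_pos: [494.0, 76.2, 184.5]
eef_rot: [3.141, -0.0, 1.509]
wrist_force: [0.8, 0.6, -0.1]
finger_gap: 75.2
clock: 32.85
eef_pos: [492.9, 315.2, 184.1]
eef_rot: [-3.141, 0.0, 1.966]
wrist_force: [0.9, 0.6, 0.5]
finger_gap: 75.1
clock: 33.65
eef_pos: [493.2, 314.6, 184.3]
eef_rot: [3.142, 0.0, 2.787]
wrist_force: [0.4, 0.2, -0.3]
finger_gap: 75.2
t 33.65 grasp [493.2 314.6 203.1] shift_cm [0.18 0.72 0.01] rz(tool) -0.001 tilt [ 0.  0. -0.] j6 -0.711 gap 75.2 F [ 0.4  0.2 -0.3]
```

View pics/w19.png

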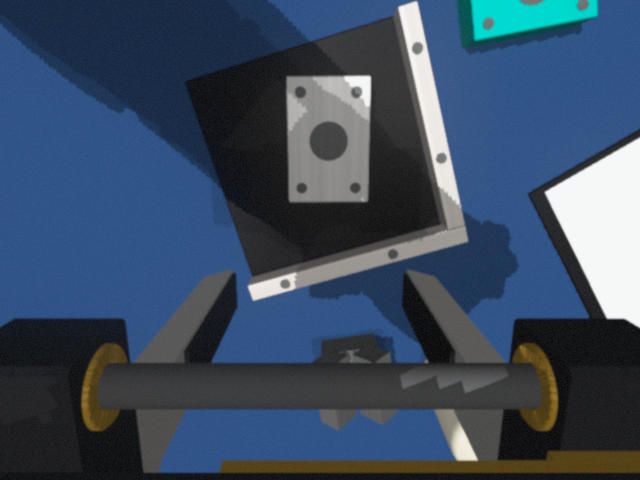

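The wrist view shows the aluminium block on the granite with its disc at (328,141). The fences meet at about (455,235), and the turquoise decoy is off at (530,20). I'll enlarge the crop to read the corners.

```bash
python3 -c "
import cv2
i=cv2.imread('pics/w19.png')[0:310,180:480]
cv2.imwrite('pics/x19.png',cv2.resize(i,None,fx=1.93,fy=1.93,interpolation=cv2.INTER_CUBIC))
i=cv2.imread('pics/w19.png')[200:310,370:480]
cv2.imwrite('pics/x19b.png',cv2.resize(i,None,fx=5,fy=5,interpolation=cv2.INTER_CUBIC))"
```

```text
(no output)
```

View pics/x19.png

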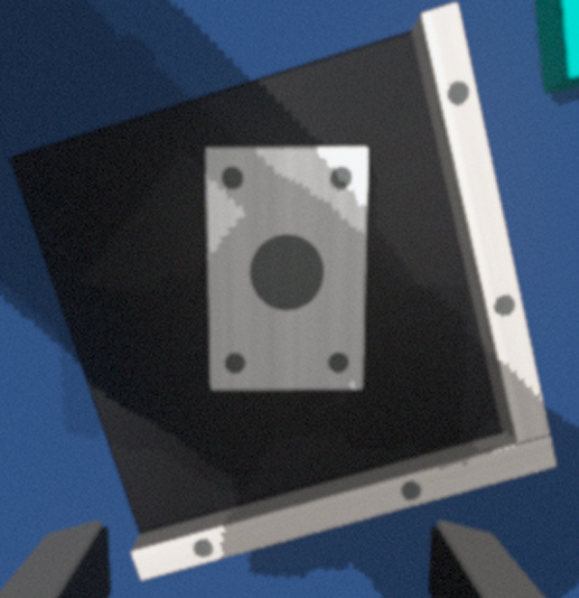

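View pics/x19b.png

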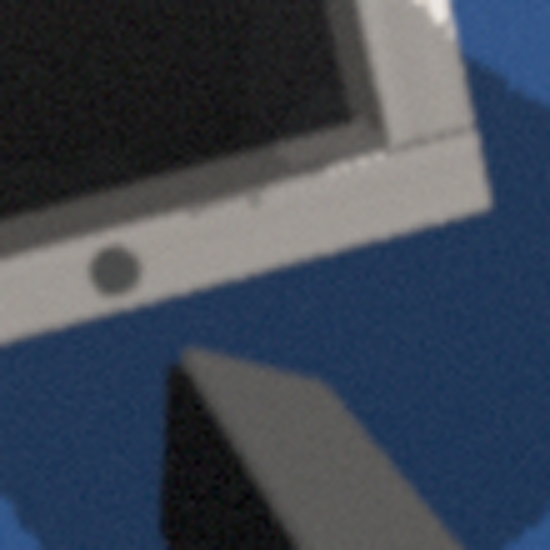

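```bash
cat > st.py <<'E'
from h import *
c,_=grab('wrist');T=np.load('w19T.npy')
f=lambda P:np.array(P)/1.93+[180,0]
w=ray(c,T,np.vstack([f([(556,465),(141,580),(132,552),(458,3),(421,15)]),[(447.6,230)]]),42)
t,th,r=rigid2([(90,90),(90,-90),(76,-90),(-90,90),(-90,76),(76,76)],w);print('stage',t,th,r)
b=ray(c,T,f([(205,146),(369,146),(362,390),(211,390),(232,178),(341,178),(338,362),(235,362),(287,272)]),50)
L=[(-45,-30),(-45,30),(45,30),(45,-30)]
tb,yb,r=rigid2(L,b[:4]);print('block',tb,yb,r)
d=b[4:8];m=d.mean(0);y2=np.arctan2(*(d[3]-d[0]+d[2]-d[1])[::-1]);print('dots',m,y2,b[8], np.linalg.norm(d[3]-d[0]),np.linalg.norm(d[1]-d[0]))
R2=np.array([[np.cos(th),-np.sin(th)],[np.sin(th),np.cos(th)]])
print('in stage',R2.T@(m-t),y2-th,'target world',t+R2@[31,46])
E
python3 st.py; python3 -c "
from h import *
tool((438,342,62),1.22)"
```

```text
stage [451.2515558  337.29246738] -0.07117328985216498 [1.30435683 1.04361694 1.01930783 1.08766508 1.06932452 0.45703647]
block [435.68573135 343.08636337] -0.3525510996920463 [0.28669649 0.44445722 0.59485183 0.73165407]
dots [435.7073252  342.98150986] -0.34953161572319336 [435.62207843 343.212449  ] 67.48674052497411 39.92269547687451
in stage [-15.9094426    4.56923903] -0.2783583258710284 target world [485.44427947 380.97149722]
t 33.75 grasp [493.3 314.6 203.1] shift_cm [ 6.14  0.65 14.11] rz(tool) -0.004 tilt [ 0. -0. -0.] j6 -0.711 gap 75.5 F [-0.3  0.3 -0.7]
```

```bash
python3 -m jog '[[3.2,0.3,3,0,0,0,80],[3.2,0.36,3,0,0,0,80],[0,0,3,0,0,0,80],[0,0,3,0,0,0,80],[0,0,2,0,0,0,80],[0,0,1.6,0,0,0,80],[0,0,0,0,0,0,80],[0,0,0,0,0,0,80]]' 40
python3 -c "
from h import *
tool((435.7,343,45.8),1.22)"
```

```text
clock: 34.55
eef_pos: [435.8, 342.8, 28.7]
eef_rot: [3.141, 0.0, 2.788]
wrist_force: [-0.3, -0.3, 0.8]
finger_gap: 75.3
t 34.55 grasp [435.8 342.8  47.5] shift_cm [0.02 0.01 0.17] rz(tool) -0.003 tilt [0.0001 0.0001 0.    ] j6 -0.617 gap 75.3 F [-0.3 -0.3  0.8]
```

```bash
python3 -m jog '[[0,0,0,0,0,0,40],[0,0,0,0,0,0,40],[0,0,0,0,0,0,40],[0,0,0,0,0,0,40],[0,0,0,0,0,0,40],[0,0,0,0,0,0,40],[0,0,-0.3,0,0,0,40],[0,0,-0.4,0,0,0,40]]' 40
python3 -m jog '[[0,0,0,0,0,-0.14,40],[0,0,0,0,0,-0.14,40],[0,0,0,0,0,0,40],[0,0,0,0,0,0,40]]'
python3 -c "
from h import *
t=np.array([451.25,337.29]);th=-.0712;R2=np.array([[np.cos(th),-np.sin(th)],[np.sin(th),np.cos(th)]])
g=t+R2@[29.5,29];print(g)
tool((*g,46.5),th+np.pi/2)"
```

```text
clock: 35.35
eef_pos: [435.2, 342.4, 34.9]
eef_rot: [-3.14, -0.001, 2.789]
wrist_force: [-0.6, 0.3, -6.1]
finger_gap: 59.6
clock: 35.75
eef_pos: [435.5, 342.6, 35.1]
eef_rot: [-3.141, -0.0, 3.065]
wrist_force: [-0.0, 0.4, -5.6]
finger_gap: 59.7
[482.73831322 364.11789836]
t 35.75 grasp [435.5 342.6  53.9] shift_cm [-4.54  2.51  0.74] rz(tool) -0.006 tilt [-0.0003 -0.0004  0.    ] j6 -0.893 gap 59.7 F [-0.   0.4 -5.6]
```

```bash
python3 -m jog '[[-1.5,0.8,0,0,0,-0.006,40],[-1.5,0.9,0,0,0,0,40],[-1.0,0.8,0,0,0,0,40],[-0.5,0,0,0,0,0,40],[0,0,0,0,0,0,40]]'
python3 -m jog '[[0,0,0.3,0,0,0,40],[0,0,0.3,0,0,0,40],[0,0,0.1,0,0,0,40],[0,0,0,0,0,0,40]]'
python3 -c "
from h import *
tool((482.74,364.12,46.5),-.0712+np.pi/2)"
```

```text
clock: 36.25
eef_pos: [482.3, 364.2, 34.9]
eef_rot: [-3.141, -0.0, 3.073]
wrist_force: [0.4, 0.3, -6.1]
finger_gap: 59.4
clock: 36.65
eef_pos: [481.8, 364.3, 29.1]
eef_rot: [-3.141, -0.0, 3.075]
wrist_force: [-5.7, -4.6, 6.2]
finger_gap: 59.9
t 36.65 grasp [481.8 364.3  47.9] shift_cm [-0.09 -0.01  0.14] rz(tool) 0.004 tilt [-0.0005 -0.0003  0.    ] j6 -0.917 gap 59.9 F [-5.7 -4.6  6.2]
```

```bash
python3 -m jog '[[0,0,0,0,0,0,68],[0,0,0,0,0,0,68],[0,0,0,0,0,0,68],[0,0,-1,0,0,0,68],[0,0,-3,0,0,0,68],[0,0,-4,0,0,0,68],[0,0,-4,0,0,0,50],[0,0,-3,0,0,0,30]]'
python3 -m jog '[[-2,-2,0,0,0,0,0],[-3,-2,0,0,0,0,0],[0,0,0,0,0,0,0],[0,0,0,0,0,0,0]]'
python3 -c "
from h import *
tool((482.74,364.12,46.5),-.0712+np.pi/2)
c,T=grab('wrist','w20');np.save('w20T.npy',T)"
```

```text
clock: 37.45
eef_pos: [482.5, 364.8, 181.8]
eef_rot: [3.14, 0.002, 3.075]
wrist_force: [0.6, -0.2, 0.4]
finger_gap: 51.2
clock: 37.85
eef_pos: [529.6, 321.0, 178.6]
eef_rot: [3.141, 0.0, 3.074]
wrist_force: [0.4, 0.5, -1.3]
finger_gap: 19.1
t 37.85 grasp [529.6 321.  197.4] shift_cm [ 4.97  3.98 15.09] rz(tool) 0.003 tilt [ 0.0002  0.0001 -0.    ] j6 -1.017 gap 19.1 F [ 0.4  0.5 -1.3]
```

View pics/w20.png

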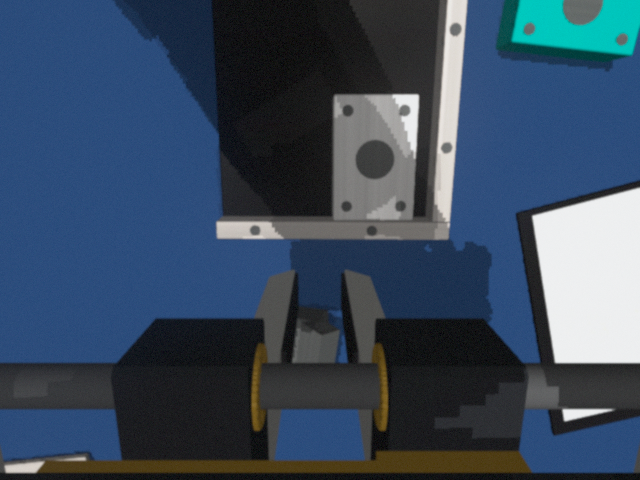

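```bash
cat > loc.py <<'E'
from h import *
import sys
t=np.array([451.25,337.29]);th=-.0712;R2=np.array([[np.cos(th),-np.sin(th)],[np.sin(th),np.cos(th)]])
a=list(map(float,sys.argv[1:4])); print('tcp local',R2.T@(pose()[0][:2]-t))
tool((*(t+R2@a[:2]),a[2]+18.8),th+np.pi/2)
E
python3 loc.py 30 -25 30
```

```text
tcp local [ 78.81121312 -10.12591255]
t 37.9 grasp [529.1 321.6 197.3] shift_cm [ 4.89 -1.47 14.85] rz(tool) 0.004 tilt [ 0.0002  0.     -0.    ] j6 -1.017 gap 15.1 F [-0.8  0.4 -0.5]
```

```bash
python3 -m jog '[[2.5,-0.8,3,0,0,0.004,0],[2.4,-0.7,3,0,0,0,0],[0,0,3,0,0,0,0],[0,0,3,0,0,0,0],[0,0,2,0,0,0,0],[0,0,0.8,0,0,0,0],[0,0,0,0,0,0,0]]'
python3 loc.py 30 -25 30
```

```text
clock: 38.6
eef_pos: [478.9, 310.1, 29.8]
eef_rot: [-3.141, -0.001, 3.072]
wrist_force: [-0.1, 0.2, -0.3]
finger_gap: 0.7
tcp local [ 29.48265143 -25.15493972]
t 38.6 grasp [478.9 310.1  48.6] shift_cm [-0.05  0.01 -0.02] rz(tool) 0.001 tilt [-0.0006 -0.001  -0.    ] j6 -0.99 gap 0.7 F [-0.1  0.2 -0.3]
```

```bash
python3 -m jog '[[0,0.8,0,0,0,0,0],[0,0.5,0,0,0,0,0],[0,0.5,0,0,0,0,0],[0,0.4,0,0,0,0,0],[0,0.2,0,0,0,0,0],[0,0,0,0,0,0,0]]'; python3 loc.py 30 3.5 30
python3 -m jog '[[0,0.15,0,0,0,0,0],[0,0,0,0,0,0,0]]'; python3 loc.py 30 3.5 30
python3 -m jog '[[0,0.15,0,0,0,0,0],[0,0,0,0,0,0,0]]'; python3 loc.py 30 3.5 30
```

```text
clock: 39.2
eef_pos: [481.9, 334.0, 31.6]
eef_rot: [3.141, 0.002, 3.071]
wrist_force: [-0.6, -4.4, 4.8]
finger_gap: 0.5
tcp local [30.82370177 -1.08385015]
t 39.2 grasp [481.9 334.   50.4] shift_cm [0.08 0.46 0.16] rz(tool) 0.001 tilt [ 0.0002  0.0017 -0.    ] j6 -0.956 gap 0.5 F [-0.6 -4.4  4.8]
clock: 39.4
eef_pos: [482.0, 335.3, 31.6]
eef_rot: [-3.142, 0.002, 3.071]
wrist_force: [0.0, -6.1, 6.3]
finger_gap: 0.5
tcp local [30.82657779  0.21709369]
t 39.4 grasp [482.  335.3  50.4] shift_cm [0.08 0.33 0.16] rz(tool) 0.001 tilt [-0.0001  0.0016  0.    ] j6 -0.954 gap 0.5 F [ 0.  -6.1  6.3]
clock: 39.6
eef_pos: [482.1, 336.8, 31.6]
eef_rot: [-3.141, 0.001, 3.071]
wrist_force: [0.8, -6.3, 5.8]
finger_gap: 0.3
tcp local [30.78186826  1.69694967]
t 39.6 grasp [482.  336.8  50.4] shift_cm [0.08 0.18 0.16] rz(tool) 0.001 tilt [-0.0001  0.0015 -0.    ] j6 -0.952 gap 0.3 F [ 0.8 -6.3  5.8]
```

```bash
for i in 1; do python3 -m jog '[[0,0.1,0,0,0,0,0],[0,0,0,0,0,0,0]]'; python3 -m jog '[[0,0.1,0,0,0,0,0],[0,0,0,0,0,0,0]]'; python3 -m jog '[[0,0.1,0,0,0,0,0],[0,0,0,0,0,0,0]]'; done;  python3 loc.py 30 3.5 30
```

```text
clock: 39.8
eef_pos: [482.2, 337.7, 31.6]
eef_rot: [-3.141, 0.001, 3.071]
wrist_force: [-0.3, -6.1, 4.6]
finger_gap: 0.7
clock: 40.0
eef_pos: [482.2, 338.4, 31.6]
eef_rot: [-3.141, 0.001, 3.071]
wrist_force: [-1.6, -9.0, 6.8]
finger_gap: 0.2
clock: 40.2
eef_pos: [482.2, 338.5, 31.6]
eef_rot: [-3.139, 0.001, 3.071]
wrist_force: [-2.6, -16.4, 10.3]
finger_gap: 0.6
tcp local [30.74376608  3.40047587]
t 40.2 grasp [482.2 338.5  50.4] shift_cm [0.07 0.01 0.16] rz(tool) 0.0 tilt [-0.0025  0.0006 -0.    ] j6 -0.947 gap 0.6 F [ -2.6 -16.4  10.3]
```

```bash
python3 -m jog '[[0,-0.8,0,0,0,0,0],[0,0,-3,0,0,0,0],[0,0,-4,0,0,0,0],[3.2,2.2,0,0,0,0,0],[3.4,2.6,0,0,0,0,0],[0,0,0,0,0,0,0]]'; python3 loc.py -36 44 30
```

```text
clock: 40.8
eef_pos: [415.9, 387.1, 101.3]
eef_rot: [3.14, 0.001, 3.074]
wrist_force: [0.3, -0.2, 0.3]
finger_gap: 0.6
tcp local [-38.75612523  47.1525393 ]
t 40.8 grasp [415.9 387.1 120.1] shift_cm [-0.27 -0.32  7.13] rz(tool) 0.004 tilt [0.0016 0.0006 0.    ] j6 -0.819 gap 0.6 F [ 0.3 -0.2  0.3]
```

```bash
python3 -m jog '[[0,-0.2,3,0,0,0,0],[0,0,3,0,0,0,0],[0,0,1.1,0,0,0,0],[0,0,0,0,0,0,0],[-0.5,0,0,0,0,0,0],[-0.4,0,0,0,0,0,0],[0,0,0,0,0,0,0]]'; python3 loc.py -22 44 30
python3 -m jog '[[-0.4,0,0,0,0,0,0],[0,0,0,0,0,0,0]]';python3 -m jog '[[-0.2,0,0,0,0,0,0],[0,0,0,0,0,0,0]]'; python3 loc.py -22 44 30
```

```text
clock: 41.5
eef_pos: [428.6, 381.8, 30.4]
eef_rot: [3.14, 0.001, 3.07]
wrist_force: [-0.9, -0.1, -0.2]
finger_gap: 0.4
tcp local [-25.79997563  42.8244724 ]
t 41.5 grasp [428.5 381.8  49.2] shift_cm [-0.38  0.12  0.04] rz(tool) -0.0 tilt [ 0.0013  0.0014 -0.    ] j6 -0.836 gap 0.4 F [-0.9 -0.1 -0.2]
clock: 41.7
eef_pos: [431.2, 381.6, 29.9]
eef_rot: [3.141, -0.001, 3.071]
wrist_force: [-6.5, 0.8, 6.0]
finger_gap: 1.0
clock: 41.9
eef_pos: [431.3, 381.6, 30.0]
eef_rot: [-3.141, -0.005, 3.071]
wrist_force: [-20.0, -0.2, 14.7]
finger_gap: 0.6
tcp local [-23.01706047  42.75018577]
t 41.9 grasp [431.4 381.6  48.8] shift_cm [-0.09  0.12 -0.  ] rz(tool) 0.001 tilt [-0.0008 -0.0045 -0.    ] j6 -0.842 gap 0.6 F [-20.   -0.2  14.7]
```

The block is firm against the back fence. I'll back off and look.

```bash
python3 -m jog '[[0.8,0,0,0,0,0,0],[0,0,-4,0,0,0,0],[0,0,-5,0,0,0,0],[0,0,-5,0,0,0,0],[-4,-2,0,0,0,0,0],[-4,-2,0,0,0,0,0],[-4,0,0,0,0,0,0],[0,0,0,0,0,0,0]]'
python3 -m jog '[[0,0,0,0,0,0,0],[0,0,0,0,0,0,0]]'
python3 -c "
from h import *
c,T=grab('wrist','w21');np.save('w21T.npy',T);grab('scene','s21');grab('side','d21');print(monitor.read_state()['eef_pos'])
i=c['color'][0:340,130:530]
cv2.imwrite('pics/x21.png',cv2.resize(i,None,fx=1.75,fy=1.75,interpolation=cv2.INTER_CUBIC))"
```

```text
clock: 42.7
eef_pos: [545.7, 331.6, 168.8]
eef_rot: [-3.141, 0.001, 3.067]
wrist_force: [-0.1, -0.6, -0.5]
finger_gap: 0.5
clock: 42.9
eef_pos: [541.6, 333.7, 169.4]
eef_rot: [3.142, 0.0, 3.071]
wrist_force: [0.2, 0.0, 0.1]
finger_gap: 0.7
[541.67280572 333.85459935 169.69991849]
```

View pics/x21.png

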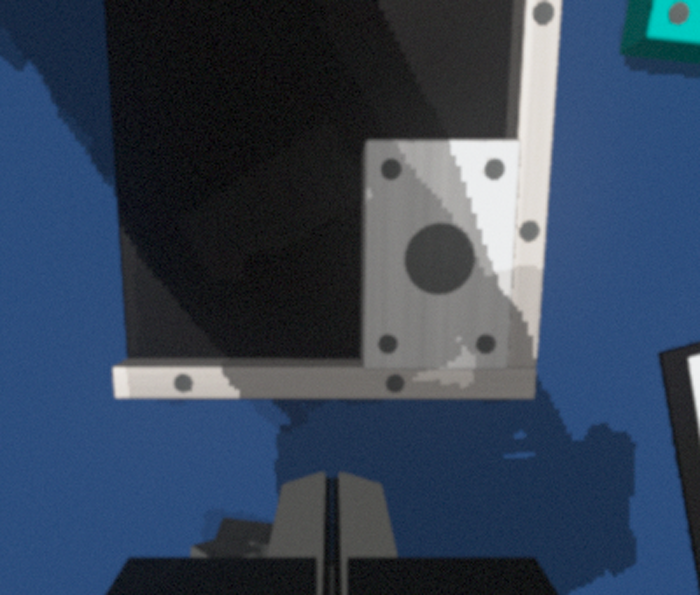

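View pics/s21.png

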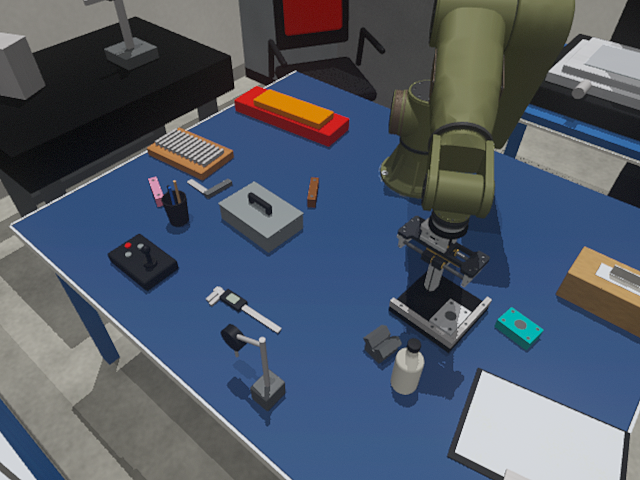

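```bash
python3 -c "
from h import *
c,_=grab('wrist');T=np.load('w21T.npy')
f=lambda P:np.array(P)/1.75+[130,0]
w=ray(c,T,f([(115,399),(534,399),(113,367)]),42)
t,th,r=rigid2([(90,-90),(90,90),(76,-90)],w);print(t,th,r)
d=ray(c,T,f([(391,169),(494,169),(486,344),(388,344)]),50);m=d.mean(0)
y1=np.arctan2(*(d[3]-d[0]+d[2]-d[1])[::-1])
R2=np.array([[np.cos(th),-np.sin(th)],[np.sin(th),np.cos(th)]])
print('block',m,R2.T@(m-t),'dyaw',y1-th,(y1+.0712))
"
python3 -c "
import cv2,numpy as np
a=cv2.imread('pics/s21.png');b=cv2.imread('pics/d21.png')
cv2.imwrite('pics/x22.png',np.hstack([cv2.resize(a[260:360,380:500],(400,333),interpolation=cv2.INTER_CUBIC),cv2.resize(b[160:260,220:340],(400,333),interpolation=cv2.INTER_CUBIC)]))"
```

```text
[451.01122966 337.58729283] -0.06981253997928155 [0.40299276 0.92934976 0.53943779]
block [485.30444754 380.92461319] [31.18665142 45.62390713] dyaw 0.003188242894274884 0.004575702914993332
```

View pics/x22.png

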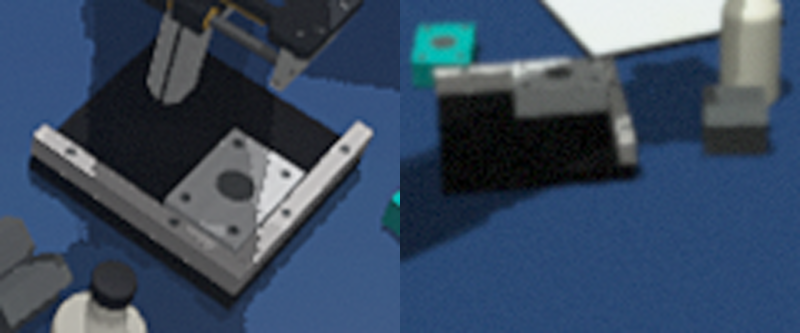

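View pics/d21.png

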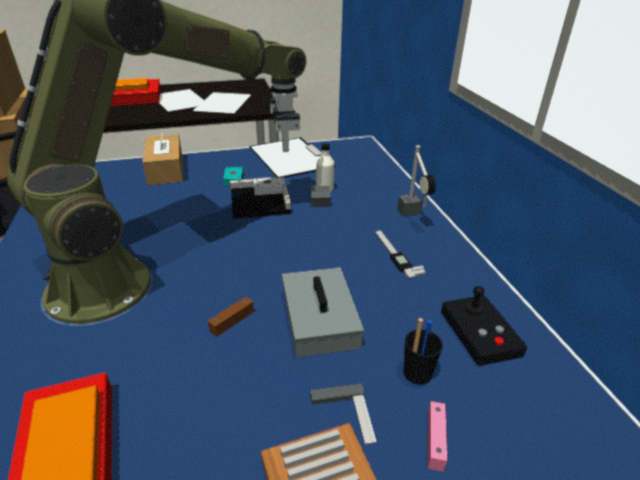

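```bash
python3 -m jog '[[0,0,-4,0,0,0,0],[0,0,0,0,0,0,0],[0,0,0,0,0,0,0]]'; python3 -c "
from h import *
from cell import order
a=cv2.imread('pics/s21.png');c,T=grab('scene','s23')
d=cv2.absdiff(a,c['color']).max(2);print('case diff',(d[180:250,215:305]>40).sum(),'block diff',(d[295:345,435:490]>40).sum())"
```

```text
clock: 43.4
eef_pos: [542.3, 333.7, 210.1]
eef_rot: [3.141, 0.002, 3.071]
wrist_force: [0.3, 0.9, -0.4]
finger_gap: 0.5
case diff 0 block diff 589
```

View pics/s23.png

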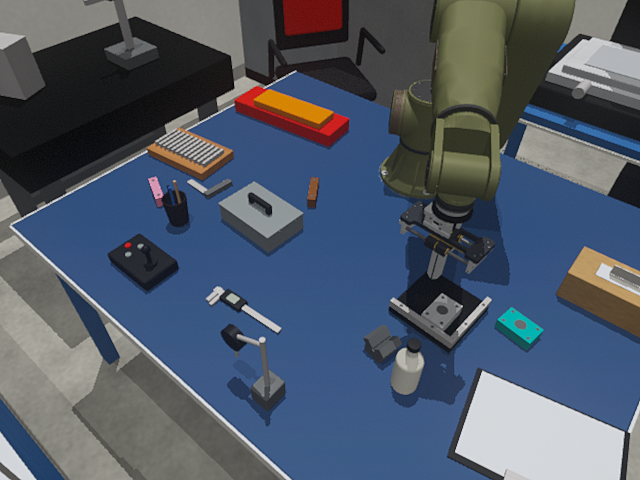

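The block has shifted: its disc is now at about (442,309), and it was at (452,316). It was knocked aside, so I'll measure it again.

```bash
python3 -c "
from h import *
c,T=grab('wrist','w24');np.save('w24T.npy',T)
i=c['color'][0:340,130:530]
cv2.imwrite('pics/x24.png',cv2.resize(i,None,fx=1.75,fy=1.75,interpolation=cv2.INTER_CUBIC))"
```

```text
(no output)
```

View pics/x24.png

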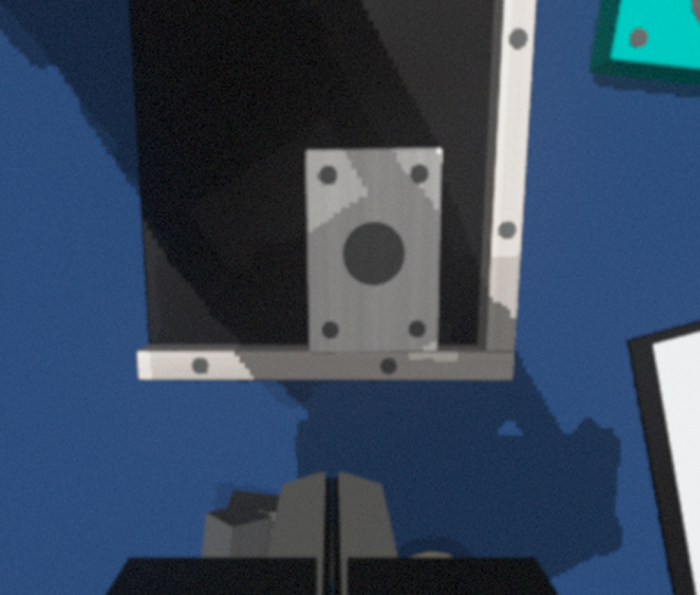

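The block slid along the back fence to about local y=20 and is still square. I'll push it home again.

```bash
python3 -c "
from h import *
c,_=grab('wrist');T=np.load('w24T.npy')
f=lambda P:np.array(P)/1.75+[130,0]
d=ray(c,T,f([(328,175),(419,174),(417,329),(330,330)]),50);m=d.mean(0)
y1=np.arctan2(*(d[3]-d[0]+d[2]-d[1])[::-1]);t=np.array([451.1,337.4]);th=-.0705
R2=np.array([[np.cos(th),-np.sin(th)],[np.sin(th),np.cos(th)]])
print('block',m,R2.T@(m-t),'dyaw',y1-th)
"; python3 loc.py 30.5 -36 30
```

```text
block [483.19876696 356.75766074] [30.65544568 21.57066341] dyaw 0.014138711249714997
tcp local [90.75162729  2.42978909]
t 43.55 grasp [542.  333.3 227. ] shift_cm [ 6.01 -3.83 17.83] rz(tool) 0.001 tilt [-0.0008 -0.0012 -0.    ] j6 -1.006 gap 0.4 F [-0.5 -1.  -0.6]
```

```bash
python3 -m jog '[[2,-1.3,3,0,0,0,0],[2,-1.3,3,0,0,0,0],[2,-1.2,3,0,0,0,0],[0,0,3,0,0,0,0],[0,0,3,0,0,0,0],[0,0,2,0,0,0,0],[0,0,0.8,0,0,0,0],[0,0,0,0,0,0,0]]'; python3 loc.py 30.5 3.4 30
python3 -m jog '[[0,0.8,0,0,0,0,0],[0,0.7,0,0,0,0,0],[0,0.5,0,0,0,0,0],[0,0.5,0,0,0,0,0],[0,0.5,0,0,0,0,0],[0,0.5,0,0,0,0,0],[0,0,0,0,0,0,0]]'; python3 loc.py 30.5 3.4 30
```

```text
clock: 44.35
eef_pos: [479.2, 299.4, 30.2]
eef_rot: [-3.14, -0.002, 3.071]
wrist_force: [-0.1, 1.1, 0.7]
finger_gap: 0.8
tcp local [ 30.62158869 -35.81889055]
t 44.35 grasp [479.3 299.4  49. ] shift_cm [0.01 3.92 0.01] rz(tool) 0.0 tilt [-0.0012 -0.0019 -0.    ] j6 -1.006 gap 0.8 F [-0.1  1.1  0.7]
clock: 45.05
eef_pos: [482.9, 335.4, 32.3]
eef_rot: [3.141, 0.002, 3.071]
wrist_force: [1.2, -1.2, -0.4]
finger_gap: 0.7
tcp local [31.65707229  0.38305412]
t 45.05 grasp [482.8 335.4  51.1] shift_cm [0.11 0.3  0.23] rz(tool) 0.001 tilt [ 0.0005  0.0015 -0.    ] j6 -0.955 gap 0.7 F [ 1.2 -1.2 -0.4]
```

```bash
python3 -m jog '[[0,0.15,0,0,0,0,0],[0,0,0,0,0,0,0]]'; python3 -m jog '[[0,0.1,0,0,0,0,0],[0,0,0,0,0,0,0]]';python3 -m jog '[[0,0.1,0,0,0,0,0],[0,0,0,0,0,0,0]]'; python3 loc.py 30.5 3.4 30
```

```text
clock: 45.25
eef_pos: [482.9, 336.2, 32.2]
eef_rot: [-3.141, 0.001, 3.071]
wrist_force: [-0.7, -6.5, 5.5]
finger_gap: 0.6
clock: 45.45
eef_pos: [482.9, 337.0, 32.1]
eef_rot: [-3.141, 0.001, 3.071]
wrist_force: [0.0, -7.1, 5.3]
finger_gap: 0.8
clock: 45.65
eef_pos: [483.0, 337.9, 32.1]
eef_rot: [-3.141, 0.001, 3.071]
wrist_force: [-0.2, -7.9, 6.2]
finger_gap: -0.0
tcp local [31.62552416  2.90728011]
t 45.65 grasp [483.  337.9  50.9] shift_cm [0.11 0.05 0.21] rz(tool) 0.001 tilt [-0.0004  0.0009 -0.    ] j6 -0.951 gap -0.0 F [-0.2 -7.9  6.2]
```

```bash
python3 -m jog '[[0,0.1,0,0,0,0,0],[0,0,0,0,0,0,0]]'; python3 -m jog '[[0,0.1,0,0,0,0,0],[0,0,0,0,0,0,0]]'; python3 -m jog '[[0,-0.8,0,0,0,0,0],[0,0,-3,0,0,0,0],[0,0,-4,0,0,0,0],[3.2,2.2,0,0,0,0,0],[3.3,2.6,0,0,0,0,0],[0,0,0,0,0,0,0]]'; python3 loc.py -36 46 30
```

```text
clock: 45.85
eef_pos: [483.0, 338.4, 32.2]
eef_rot: [-3.14, 0.001, 3.071]
wrist_force: [-1.8, -11.6, 7.9]
finger_gap: 0.3
clock: 46.05
eef_pos: [483.0, 338.5, 32.1]
eef_rot: [-3.138, -0.0, 3.071]
wrist_force: [-4.1, -19.3, 12.4]
finger_gap: 0.6
clock: 46.65
eef_pos: [417.9, 387.4, 101.9]
eef_rot: [3.14, 0.0, 3.074]
wrist_force: [0.9, -1.3, -1.0]
finger_gap: 0.4
tcp local [-36.84876828  47.56889314]
t 46.65 grasp [417.9 387.3 120.7] shift_cm [-0.08 -0.16  7.19] rz(tool) 0.004 tilt [ 0.0015  0.0002 -0.    ] j6 -0.821 gap 0.4 F [ 0.9 -1.3 -1. ]
```

Flush with the side fence, as before. Next is the push toward the back fence.

```bash
python3 -m jog '[[0,0,3,0,0,0,0],[0,0,3,0,0,0,0],[0,0,1.1,0,0,0,0],[0,0,0,0,0,0,0],[-0.5,0,0,0,0,0,0],[-0.4,0,0,0,0,0,0],[0,0,0,0,0,0,0]]'
python3 -m jog '[[-0.2,0,0,0,0,0,0],[0,0,0,0,0,0,0]]';python3 -m jog '[[-0.2,0,0,0,0,0,0],[0,0,0,0,0,0,0]]'; python3 loc.py -22 44 30
```

```text
clock: 47.35
eef_pos: [430.8, 384.2, 31.4]
eef_rot: [3.14, 0.001, 3.07]
wrist_force: [-0.3, 1.1, -0.0]
finger_gap: 0.5
clock: 47.55
eef_pos: [431.4, 384.0, 30.9]
eef_rot: [3.141, -0.001, 3.071]
wrist_force: [-4.3, 0.5, 4.4]
finger_gap: 0.7
clock: 47.75
eef_pos: [431.5, 384.0, 30.9]
eef_rot: [-3.141, -0.004, 3.071]
wrist_force: [-19.9, -0.8, 13.4]
finger_gap: 0.4
tcp local [-23.00544432  45.20820206]
t 47.75 grasp [431.6 384.   49.7] shift_cm [-0.09 -0.12  0.09] rz(tool) 0.001 tilt [-0.0008 -0.0044 -0.    ] j6 -0.839 gap 0.4 F [-19.9  -0.8  13.4]
```

```bash
python3 -m jog '[[0.8,0,0,0,0,0,0],[0,0,-4,0,0,0,0],[0,0,-5,0,0,0,0],[0,0,-5,0,0,0,0],[-4,-2,0,0,0,0,0],[-4,-2,0,0,0,0,0],[-4,0,0,0,0,0,0],[0,0,0,0,0,0,0]]'
python3 -m jog '[[0,0,0,0,0,0,0],[0,0,0,0,0,0,0],[0,0,0,0,0,0,0]]'
python3 -c "
from h import *
c,T=grab('wrist','w25');np.save('w25T.npy',T);S,_=grab('scene','s25');print(monitor.read_state()['eef_pos'])
i=c['color'][0:340,130:530]
cv2.imwrite('pics/x25.png',cv2.resize(i,None,fx=1.75,fy=1.75,interpolation=cv2.INTER_CUBIC))
d=cv2.absdiff(cv2.imread('pics/s21.png'),S['color']).max(2);print('case diff',(d[180:250,215:305]>40).sum(),'block diff',(d[295:345,435:490]>40).sum())"
```

```text
clock: 48.55
eef_pos: [545.8, 334.1, 169.6]
eef_rot: [-3.141, 0.001, 3.067]
wrist_force: [-0.4, 0.1, -0.3]
finger_gap: 0.5
clock: 48.85
eef_pos: [541.7, 336.4, 170.7]
eef_rot: [3.141, 0.0, 3.072]
wrist_force: [0.1, -0.4, 0.2]
finger_gap: 0.6
[541.94644037 336.32137627 170.67804145]
case diff 0 block diff 18
```

View pics/x25.png

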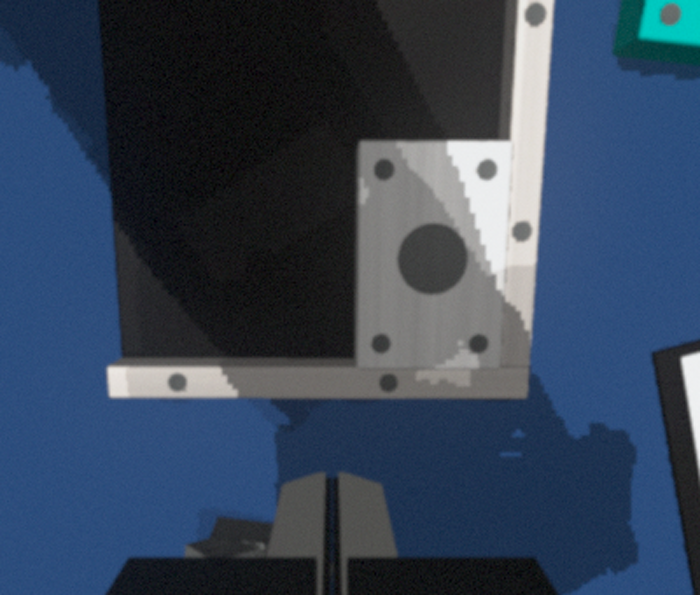

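View pics/s25.png

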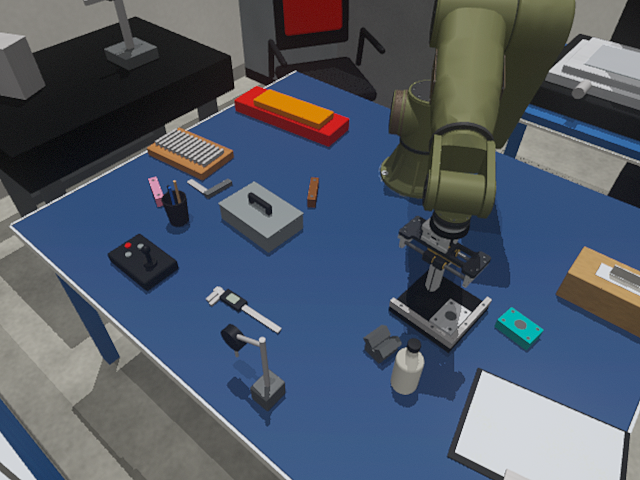

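The block is back in the corner, flush and square. The lid hasn't moved and the gripper is clear, so I'll hand in.

```bash
python3 -c "
from cell import order
print(order.sign_off())"
```

```text
the job is handed in; nothing more can be done
None
```

The job is handed in at about 49 s of the 210 s allowed, with everything in place at my last look; no verdict came back.

- **Bars:** three bars were present: the one across the ribs and two on the bench. Each lies flat in its own lane. In the wrist view their dot pairs were evenly spaced, so none is sitting on a rib.
- **Lid:** it is seated with its plate flush on the rim. I measured the grip bar within about 2 mm of the case centre, and the contact height matched fully home. The case area looked the same in every scene picture after that.
- **Block:** I gripped it, turned it square, and pushed it against both fences. It measured (31.2, 45.6) mm in the plate's frame and 0.003 rad off square, against a target of (31, 46).
- **The knock:** just before handing in, the block had been pushed about 25 mm along the back fence. I pushed it home again. Both fences stopped the gripper where they had the first time, to within about 0.2 mm, and the final picture shows it flush and square. I did not measure its position numerically a second time.

I left the V-block, bottle, caliper, try square and look-alikes alone; none had visibly moved in the last scene picture. The scene and side cameras disagreed with each other by up to about 8 mm, so I worked from wrist-camera close-ups.

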